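Swap the plug-in modules of a test cage

ROBOT

A 6-joint arm with a two-finger parallel gripper is mounted at the origin on the work surface. World frame = base frame: x ahead of the robot, y to its left, z up, the work surface at z = 0. Lengths are in m, angles in rad, forces in N, time in s.
With the tool pointing down it reaches from about 0.25 to 0.775 m from the base axis. Payload 4 kg.
Tool frame: the origin (TCP) lies where the fingers leave the gripper's body, on its centre line; the fingertips stand 97 mm ahead of it and the grasp point (between the pads) lies 78 mm ahead of it; z points along the fingers, y is the line along which they close (so a half turn about z gives the same grasp; the last joint's range is limited). The gripper opens to 94 mm and grips with 3 to 60 N. Pads are 16 mm wide; open, the fingers measure 119 mm over their backs; the gripper's body (75 mm by 177 mm) begins 78 mm behind the grasp point.
Start: joints at [-1.235, 0.087, 1.371, -0, 1.684, -0.103], TCP at [0.234, -0.498, 0.303] pointing down, gripper open.
Joint ranges: [-3.1, 3.1], [-0.76, 2.03], [0.27, 2.55], [-1.08, 4.22], [0.17, 2.65], [-2.57, 2.57]. Speed limits (rad/s): [2.79, 2.79, 3.14, 3.14, 3.14, 3.14].

INTERFACE

Orientations are given as [roll, pitch, yaw] about the fixed x, y, z axes, in that order (R = Rz(yaw) Ry(pitch) Rx(roll)).
In Python, from bench import robot, eyes gives the robot as it stands. The module is installed in compiled form; this text tells all that it offers.
- The arm moves only by the tool carry_out, never from a script. Its argument "deltas" is a list of rows, each an object of numbers: "dx", "dy", "dz": the shift along the tool's x, y, z each as a share of 0.02 m, from -1 to 1; "wx", "wy", "wz": the turn, a rotation vector about the tool's x, y, z each as a share of 0.12 rad, from -1 to 1; "gripper": the closure in counts, from 0 (fully open) to 255 (shut). In form: [{"dx": .., "dy": .., "dz": .., "wx": .., "wy": .., "wz": .., "gripper": ..}, ...]. A call has 1 to 20 rows; each row shifts and turns the commanded pose from where the row before left it, along the tool's axes as they then stand; what a row does not reach is not made up. A row lasts 1/12 s, in which the tool goes at most 41.7 mm and 7.16 degrees, less where a joint would pass 70% of its speed; a pose out of reach is approached as far as the arm can. A call with a number of a shift or a turn outside -1 to 1 is refused whole. A call with a gripper value outside its range is refused whole. The fingers move at their own pace and stop on an object; the grip force is fixed at half the most. Time passes only in rows, so rows that do not move let the fingers close. It gives the time, the measured TCP pose, the force, the opening and the grip force at its end, in the units of the state.
- robot.get_obs(): the state, without advancing time (a new reading comes with each control period).
- eyes.snapshot(name): name is "scene" or "top" or "wrist"; returns the picture (480x640x3 uint8, red, green, blue); there is no depth.
- eyes.get_calibration(name): a dict with "fovy" (degrees; the focal length in pixels is half the picture's height over the tangent of half this angle, whatever the lens; pixels are square), "cx", "cy" (the principal point, pixels), "k1" (the pictures are not rectified: a ray, as slopes to the right and down, at radius r is drawn at 1 + k1 r^2 times it, then the intrinsics apply), "R" (3x3) and "t" (3): a world point X has camera coordinates R X + t. Camera axes: x right, y down, z forward; pixel columns grow to the right and rows downward; lengths in m; the calibration is good to about 2 mm. A picture is of the moment at which its call begins: read the wrist's pose just before it. get_calibration takes no time and is no camera call; for the wrist camera it gives the pose at the moment of the call.
- robot.close_job(): hands the job in; it is judged then, once.
The state is a dict: "time": time; "joint_positions": joint angles; "qvel": joint speeds; "joint_torque": joint torques, N m; "tool_pos": TCP position; "ee_rot": TCP orientation; "wrist_force": force on the tool from outside, world axes, zero at the start; "wrist_torque": the same for the moment, N m; "width": finger opening in m; "finger_force": force on a finger pad.
Only numpy, scipy, OpenCV 4.12 (cv2) and the standard library are available. Lean on these libraries where they do the work, as an engineer would, in place of code of your own. Each camera call takes 0.05 s, during which the arm holds its last target. There are 200 camera calls.

TASK

Before any module is moved, switch the supply off by setting its toggle to the upright centre position; then take the red faulty module out of the cage and slide it fully home in the quarantine stand, and move every blue spare from the black rack into the cage's free slots, each fully home, leaving the blue module already in the cage at home there. Only when all modules are home, switch the toggle all the way back to the green side. Keep the modules upright and leave the other things on the bench alone.

Things in the scene. Friction and masses are not known exactly. Their poses are not given: they have to be found in the camera images.
- spare_a_mid (a point): plug-in module: upright metal slab 110 (x) x 10 (y, thickness) x 100 mm (z, up), 0.18 kg, blue band over its top 26 mm, underside rounded (radius 5 mm). This point is its centre, 50 mm above the underside. Same after a half turn. Pinch it by its top edge across the thickness. A good spare, standing home in the black rack at the start; may be absent.
- spare_b_mid (a point): plug-in module: upright metal slab 110 (x) x 10 (y, thickness) x 100 mm (z, up), 0.18 kg, blue band over its top 26 mm, underside rounded (radius 5 mm). This point is its centre, 50 mm above the underside. Same after a half turn. Pinch it by its top edge across the thickness. A good spare, standing home in the black rack at the start; may be absent.
- spare_c_mid (a point): plug-in module: upright metal slab 110 (x) x 10 (y, thickness) x 100 mm (z, up), 0.18 kg, blue band over its top 26 mm, underside rounded (radius 5 mm). This point is its centre, 50 mm above the underside. Same after a half turn. Pinch it by its top edge across the thickness. A good spare, standing home in the black rack at the start; may be absent.
- faulty_mid (a point): plug-in module: upright metal slab 110 (x) x 10 (y, thickness) x 100 mm (z, up), 0.18 kg, red band over its top 26 mm, underside rounded (radius 5 mm). This point is its centre, 50 mm above the underside. Same after a half turn. Pinch it by its top edge across the thickness. The faulty one, home in a slot of the cage at the start.
- keeper_mid (a point): plug-in module: upright metal slab 110 (x) x 10 (y, thickness) x 100 mm (z, up), 0.18 kg, blue band over its top 26 mm, underside rounded (radius 5 mm). This point is its centre, 50 mm above the underside. Same after a half turn. Pinch it by its top edge across the thickness. A good one already home in a slot of the cage; it stays in the cage.
- cage: aluminium card cage with white guides, fixed, 132 (x) x 190 (y) mm. Origin: centre of its underside, on the table. Four slots at y = -69, -23, 23, 69 mm; slots along its x, 12.5 wide x 116 mm long, open above; floor 8 mm up, guides at both slot ends (21 mm long) up to 62 mm, flared end lips up to 77 mm. A module that is home has its centre 58 mm and top 108 mm above the table.
- rack: black rack with grey guides that holds the spares, fixed, 132 (x) x 144 (y) mm. Origin: centre of its underside. Three slots at y = -46, 0, 46 mm; slots along its x, 12.5 wide x 116 mm long, open above; floor 8 mm up, guides at both slot ends (21 mm long) up to 62 mm, flared end lips up to 77 mm. A module that is home has its centre 58 mm and top 108 mm above the table.
- stand: red and yellow quarantine stand, loose but heavy (0.95 kg), base 150 (x) x 85 (y) mm. Origin: centre of its underside. One slot at y = 0; it runs along its x, 12.5 wide x 116 mm long, open above; floor 8 mm up, guides at both slot ends (21 mm long) up to 62 mm, flared end lips up to 77 mm. A module that is home has its centre 58 mm and top 108 mm above the table.
- supply: white supply box, fixed, 90 (x) x 150 (y) x 55 mm high, origin at the centre of its underside. The toggle stands in the middle of its top; a green dot marks the box's +y side, an orange dot its -y side.
- toggle (a joint): three-position toggle, rad: +0.45 leans to the green dot (on, as at the start), 0 upright (off), -0.45 leans to the orange dot. Pivots about the box's x axis at the middle of its top face (55 mm up). Its stiff hinge holds it wherever it is left; about 2 N at the tip moves it. Off is a narrow band, 0.09 rad either side of upright.
- toggle_tip (a point): a point on the toggle's axis, 62 mm from the pivot and 9 mm short of its round end; the black bat is a round rod 14 mm in diameter.
- handheld: yellow handheld tester 95 x 42 x 24 mm, a bystander to be left alone; its origin is at its underside.
- driver: screwdriver, 170 mm, a bystander to be left alone; its origin is at its underside.
- cleaner: white bottle, 52 mm wide, 120 mm high, a bystander to be left alone; its origin is at its underside.
- mug: blue mug, 76 mm wide, 90 mm high, a bystander to be left alone; its origin is at its underside.
- attenuator: metal attenuator block, 80 x 34 x 28 mm, a bystander to be left alone; its origin is at its underside.

How it is judged:
On the way, in this order (a step that is already met when the one before it is completed fails the run):
1. the toggle is set to off, upright (value of joint toggle between -0.09 and 0.09 rad), for 0.5 s.
2. with the toggle off, the faulty module is home in the stand and the spares and the kept module are home in the cage (all of step 1 and z of spare_a_mid in the frame of cage between 0.054 and 0.062 m and x of spare_a_mid in the frame of cage between -0.006 and 0.006 m and (y of spare_a_mid in the frame of cage between -0.073 and -0.065 m or y of spare_a_mid in the frame of cage between -0.027 and -0.019 m or y of spare_a_mid in the frame of cage between 0.019 and 0.027 m or y of spare_a_mid in the frame of cage between 0.065 and 0.073 m) and angle between each of spare_a_mid, spare_b_mid, spare_c_mid, keeper_mid, faulty_mid's own z axis and vertical below 0.08 rad and z of spare_b_mid in the frame of cage between 0.054 and 0.062 m and x of spare_b_mid in the frame of cage between -0.006 and 0.006 m and (y of spare_b_mid in the frame of cage between -0.073 and -0.065 m or y of spare_b_mid in the frame of cage between -0.027 and -0.019 m or y of spare_b_mid in the frame of cage between 0.019 and 0.027 m or y of spare_b_mid in the frame of cage between 0.065 and 0.073 m) and z of spare_c_mid in the frame of cage between 0.054 and 0.062 m and x of spare_c_mid in the frame of cage between -0.006 and 0.006 m and (y of spare_c_mid in the frame of cage between -0.073 and -0.065 m or y of spare_c_mid in the frame of cage between -0.027 and -0.019 m or y of spare_c_mid in the frame of cage between 0.019 and 0.027 m or y of spare_c_mid in the frame of cage between 0.065 and 0.073 m) and z of keeper_mid in the frame of cage between 0.054 and 0.062 m and x of keeper_mid in the frame of cage between -0.006 and 0.006 m and (y of keeper_mid in the frame of cage between -0.073 and -0.065 m or y of keeper_mid in the frame of cage between -0.027 and -0.019 m or y of keeper_mid in the frame of cage between 0.019 and 0.027 m or y of keeper_mid in the frame of cage between 0.065 and 0.073 m) and z of faulty_mid in the frame of stand between 0.054 and 0.062 m and x of faulty_mid in the frame of stand between -0.006 and 0.006 m and y of faulty_mid in the frame of stand between -0.004 and 0.004 m), for 0.2 s.
3. the toggle is set to the green side (value of joint toggle above 0.36 rad), for 0.3 s.
At the end, for the whole second after the job is handed in: The faulty module stands home in the quarantine stand's slot, every spare and the kept module stand home in slots of the cage (centre within 4 mm of the home height and of a slot's middle, within 6 mm along the slot, tilted less than 0.08 rad), and the toggle is on the green side (above 0.36 rad) (z of spare_a_mid in the frame of cage between 0.054 and 0.062 m and x of spare_a_mid in the frame of cage between -0.006 and 0.006 m and (y of spare_a_mid in the frame of cage between -0.073 and -0.065 m or y of spare_a_mid in the frame of cage between -0.027 and -0.019 m or y of spare_a_mid in the frame of cage between 0.019 and 0.027 m or y of spare_a_mid in the frame of cage between 0.065 and 0.073 m) and angle between each of spare_a_mid, spare_b_mid, spare_c_mid, keeper_mid, faulty_mid's own z axis and vertical below 0.08 rad and z of spare_b_mid in the frame of cage between 0.054 and 0.062 m and x of spare_b_mid in the frame of cage between -0.006 and 0.006 m and (y of spare_b_mid in the frame of cage between -0.073 and -0.065 m or y of spare_b_mid in the frame of cage between -0.027 and -0.019 m or y of spare_b_mid in the frame of cage between 0.019 and 0.027 m or y of spare_b_mid in the frame of cage between 0.065 and 0.073 m) and z of spare_c_mid in the frame of cage between 0.054 and 0.062 m and x of spare_c_mid in the frame of cage between -0.006 and 0.006 m and (y of spare_c_mid in the frame of cage between -0.073 and -0.065 m or y of spare_c_mid in the frame of cage between -0.027 and -0.019 m or y of spare_c_mid in the frame of cage between 0.019 and 0.027 m or y of spare_c_mid in the frame of cage between 0.065 and 0.073 m) and z of keeper_mid in the frame of cage between 0.054 and 0.062 m and x of keeper_mid in the frame of cage between -0.006 and 0.006 m and (y of keeper_mid in the frame of cage between -0.073 and -0.065 m or y of keeper_mid in the frame of cage between -0.027 and -0.019 m or y of keeper_mid in the frame of cage between 0.019 and 0.027 m or y of keeper_mid in the frame of cage between 0.065 and 0.073 m) and z of faulty_mid in the frame of stand between 0.054 and 0.062 m and x of faulty_mid in the frame of stand between -0.006 and 0.006 m and y of faulty_mid in the frame of stand between -0.004 and 0.004 m and value of joint toggle above 0.36 rad); the robot touches nothing.
It fails at once if a module is raised more than 15 mm while the toggle is not off (off is within 0.14 rad of upright) (height (world z) of any of spare_a_mid, spare_b_mid, spare_c_mid, faulty_mid, keeper_mid above 0.073 m and not (value of joint toggle between -0.14 and 0.14 rad)).
It fails at once if a module is tipped over (more than 0.5 rad) (angle between any of spare_a_mid, spare_b_mid, spare_c_mid, faulty_mid, keeper_mid's own z axis and vertical above 0.5 rad).
It fails at once if a bystander is pushed more than 30 mm (distance of any of handheld, driver, cleaner, mug, attenuator from where it was at the start of the episode above 0.03 m).
Of spare_a, spare_b, spare_c only 2 to 3 are there at a start; the rules pass over those that are not, and their reading is None.
At some moment in a run one of stand may be knocked a few centimetres aside while the robot is not near it.
It also fails if it takes over 210 s, if anything falls off the work surface, if the arm or the gripper's body presses on something with over 40 N, if the wrist force passes 120 N, or if a joint passes its speed limit or range.

## Working session

There is one attempt and no reset: what is moved stays moved. The work goes in short steps, Python scripts to look and compute and a tool call to move; the robot and the scene stay as the last step left them, time stands still between calls to the robot, and variables do not carry over. Pictures are saved under pics/ and viewed, at most 14 in all, crops included, and the job is handed in when it is done.

Besides the shell and the picture viewer there is one more tool, called after ">>>" as name([rows], argument=value, ...), one row to a line, values as JSON. carry_out: Moves the arm, as the interface text tells. Shift numbers are shares of 0.02 m and turn numbers shares of 0.12 rad, none past 1 either way. Its arguments: {"type":"object","properties":{"deltas":{"type":"array","items":{"type":"object","properties":{"dx":{"type":"number"},"dy":{"type":"number"},"dz":{"type":"number"},"wx":{"type":"number"},"wy":{"type":"number"},"wz":{"type":"number"},"gripper":{"type":"number"}}}}},"required":["deltas"]}

```bash
mkdir -p pics
cat > h.py <<'E'
import numpy as np, cv2
from bench import robot, eyes
def save(img,n): cv2.imwrite('pics/'+n,cv2.cvtColor(img,cv2.COLOR_RGB2BGR))
def snap(n,name):
    c=eyes.get_calibration(n); im=eyes.snapshot(n); save(im,name); np.savez('pics/'+name+'.npz',im=im,**{k:np.array(v) for k,v in c.items()}); return im,c
def load(name):
    d=np.load('pics/'+name+'.npz'); return d['im'],{k:d[k] for k in d.files if k!='im'}
def K(c):
    f=240/np.tan(np.radians(float(c['fovy']))/2); return f
def ray(c,uv):
    f=K(c); uv=np.atleast_2d(np.array(uv,float)); d=(uv-[float(c['cx']),float(c['cy'])])/f
    rd=np.linalg.norm(d,axis=1,keepdims=True); r=rd.copy()
    for _ in range(20): r=rd/(1+float(c['k1'])*r**2)
    s=d/(1+float(c['k1'])*r**2)
    R=np.array(c['R']);t=np.array(c['t'])
    v=np.c_[s,np.ones(len(s))]@R; return -R.T@t, v
def onz(c,uv,z):
    o,v=ray(c,uv); return o+v*((z-o[2])/v[:,2:3])
def proj(c,X):
    X=np.atleast_2d(X); p=X@np.array(c['R']).T+np.array(c['t']); s=p[:,:2]/p[:,2:]
    r2=(s**2).sum(1,keepdims=True); return s*(1+float(c['k1'])*r2)*K(c)+[float(c['cx']),float(c['cy'])]
def tri(obs):
    A=np.zeros((3,3));b=np.zeros(3);P=[]
    for c,uv in obs:
        o,v=ray(c,uv);v=v[0]/np.linalg.norm(v[0]);M=np.eye(3)-np.outer(v,v);A+=M;b+=M@o
    return np.linalg.solve(A,b)
E
python3 - <<'E'
from h import *
for n in('scene','top'):
    im,c=snap(n,n+'0.png'); print(n,c)
print(robot.get_obs())
E
```

```text
scene {'fovy': 51.58476203791324, 'cx': 327.01320989327957, 'cy': 238.0899087777104, 'k1': -0.04520864079734601, 'R': array([[-0.63146817,  0.77522043, -0.01677006],
       [ 0.59580726,  0.47125592, -0.65033189],
       [-0.49624758, -0.42065562, -0.75946507]]), 't': array([ 0.38791062, -0.27352735,  1.63130768])}
top {'fovy': 42.87134420588221, 'cx': 318.7618605430669, 'cy': 244.85997490786755, 'k1': -0.02406794380799956, 'R': array([[ 0.02747172, -0.9993448 ,  0.02356438],
       [-0.9925193 , -0.03007419, -0.11832574],
       [ 0.1189569 , -0.02013749, -0.99269519]]), 't': array([-0.07926435,  0.59496266,  1.35764868])}
{'time': 0.1, 'joint_positions': array([-1.23509951e+00,  8.78781552e-02,  1.37203348e+00, -8.32875635e-06,
        1.68357752e+00, -1.03133351e-01]), 'qvel': array([ 0.00011072,  0.00025332, -0.00274755, -0.00021702, -0.00134549,
        0.00019039]), 'joint_torque': array([ 2.06676777e-03, -3.41255736e+01, -3.03299797e+01,  7.21103651e-02,
        3.04861239e-02, -8.91326590e-05]), 'tool_pos': array([ 0.23356932, -0.49763293,  0.30165797]), 'ee_rot': array([-3.13970538e+00, -1.87012267e-04,  4.38829057e-01]), 'wrist_force': array([-0.19004736, -0.37736213, -0.40068329]), 'wrist_torque': array([-0.0372209 ,  0.01111879,  0.02124625]), 'finger_force': 0.0, 'width': 0.09428790485494691}
```

View pics/top0.png

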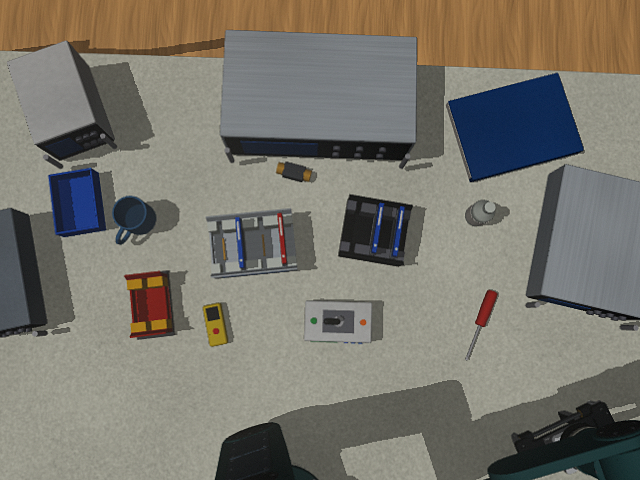

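View pics/scene0.png

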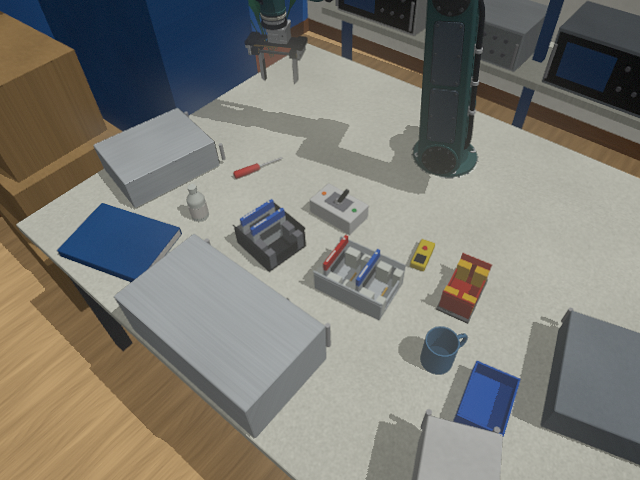

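The top view shows the cage near (253,243), with the red module at (282,238), the keeper at (240,243) and free slots at about (219) and (262). The rack is near (380,230), with spares at (377,230) and (399,230), so there are two spares. The stand is near (150,304). The supply is at (340,321), with the green dot at (313,320) and the orange dot at (363,322). Next I'll take coarse positions from both views.

```bash
cat > m1.py <<'E'
from h import *
ims={n:load(n+'0.png') for n in('top','scene')}
def comps(im,lo,hi,box,amin=25):
    h=cv2.cvtColor(im,cv2.COLOR_RGB2HSV); m=cv2.inRange(h,lo,hi); u0,v0,u1,v1=box
    k=np.zeros_like(m);k[v0:v1,u0:u1]=m[v0:v1,u0:u1]
    n,l,s,ce=cv2.connectedComponentsWithStats(k); out=[]
    for i in range(1,n):
        if s[i,4]>=amin:
            p=np.argwhere(l==i)[:,::-1].astype(np.float32); r=cv2.minAreaRect(p); out.append((s[i,4],ce[i].round(1),r))
    return out
B=((105,120,60),(125,255,255)); G=((45,80,60),(80,255,255)); O=((5,150,120),(20,255,255))
tb=(180,180,440,370); sb=(220,170,420,300)
for n,bx in(('top',tb),('scene',sb)):
    im,c=ims[n]
    for nm,(lo,hi) in dict(blue=B,green=G,orange=O,red=((170,120,80),(180,255,255)),red2=((0,150,80),(4,255,255))).items():
        for a,ce,r in comps(im,lo,hi,bx,10):
            z=.055 if nm in('green','orange') else .1
            print(n,nm,a,ce,np.round(onz(c,ce,z)[0],3),np.round(r[1],1),round(r[2],1))
c=ims['top'][1]
for nm,uv,z in(('cageTL',(207,213),.07),('cageBR',(298,271),.07),('standTL',(125,274),.0),('standBR',(175,334),0),('standcen',(150,305),.04),('boxTL',(305,300),.055),('boxBR',(371,342),.055),('mug',(132,215),.09)):
    print(nm,np.round(onz(c,uv,z)[0],3))
E
python3 m1.py; python3 -c "
from h import *
print(eyes.get_calibration('wrist'))"
```

```text
top blue 211 [377.2 229. ] [ 0.628 -0.188  0.1  ] [ 5.3 50.6] 9.2
top blue 219 [397.9 231.6] [ 0.624 -0.233  0.1  ] [ 6.2 50. ] 8.7
top blue 190 [239.5 243.9] [0.586 0.111 0.1  ] [50.4  5. ] 84.8
top green 29 [313.4 320.3] [ 0.426 -0.054  0.055] [5. 5.] 90.0
top orange 12 [222.9 243.6] [0.591 0.153 0.055] [10.  1.] 84.3
top orange 25 [362.6 322. ] [ 0.425 -0.164  0.055] [4. 5.] 90.0
top orange 11 [214.2 329.5] [0.4   0.164 0.055] [3.9 6.4] 51.3
top red 10 [216.  330.8] [0.398 0.153 0.1  ] [3.5 4.2] 45.0
top red2 24 [279.2 215.9] [0.65  0.027 0.1  ] [7.9 4. ] 81.9
top red2 10 [278.7 228.5] [0.623 0.028 0.1  ] [9.1 0.8] 81.9
top red2 102 [282.5 247.7] [0.581 0.018 0.1  ] [29.1  3.8] 84.8
top red2 15 [215.3 331.1] [0.397 0.155 0.1  ] [4.9 4. ] 63.4
scene blue 225 [257.3 212.3] [ 0.631 -0.227  0.1  ] [ 7.5 37.9] 57.0
scene blue 247 [268.3 220.9] [ 0.635 -0.182  0.1  ] [ 7.8 38.5] 56.8
scene blue 149 [368.7 265.9] [0.591 0.115 0.1  ] [ 5.6 39.3] 34.7
scene green 10 [353.8 210. ] [ 0.428 -0.053  0.055] [2. 3.] 90.0
scene red2 31 [238.  171.9] [ 0.549 -0.386  0.1  ] [4.  8.9] 63.4
scene red2 76 [336.8 248.7] [0.597 0.02  0.1  ] [ 3.5 36.2] 37.7
cageTL [0.657 0.19  0.07 ]
cageBR [ 0.533 -0.017  0.07 ]
standTL [0.52  0.384 0.   ]
standBR [0.386 0.261 0.   ]
standcen [0.45  0.312 0.04 ]
boxTL [ 0.47  -0.034  0.055]
boxBR [ 0.382 -0.183  0.055]
mug [0.644 0.35  0.09 ]
{'fovy': 61.862278302879595, 'cx': 321.9760610844622, 'cy': 238.92298385631207, 'k1': -0.05401836647248094, 'R': array([[ 0.42449268, -0.90542994, -0.00160652],
       [-0.87386483, -0.41015715,  0.26101988],
       [-0.23699414, -0.10939714, -0.96533209]]), 't': array([-0.54865577, -0.02660644,  0.39122301])}
```

>>> carry_out([
  {"wz": 0.915},
  {"wz": 0.915},
  {"wz": 0.915},
  {"wz": 0.915},
  {"dx": 0.5,"dy": -1},
  {"dx": 0.5,"dy": -1},
  {"dx": 0.5,"dy": -1},
  {"dx": 0.5,"dy": -1},
  {"dx": 0.5,"dy": -1},
  {"dx": 0.5,"dy": -1},
  {"dx": 0.5,"dy": -1},
  {"dx": 0.5,"dy": -1},
  {"dx": 0.5,"dy": -1},
  {"dx": 0.5,"dy": -1},
  {"dx": 0.5,"dy": -1},
  {"dx": 0.5,"dy": -1},
  {"dx": 0.5,"dy": -1},
  {"dx": 0.5,"dy": -1},
  {"dx": 0.5,"dy": -1},
  {"dx": 0.5,"dy": -1},
])

```text
invalid input
```

Run:
```python
from h import *
o=robot.get_obs();print(o['time'],o['tool_pos'],o['ee_rot'])
im,c=snap('wrist','w1.png'); print(-c['R'].T@c['t'])
```

```text
0.1 [ 0.23356932 -0.49763293  0.30165797] [-3.13970538e+00 -1.87012267e-04  4.38829057e-01]
[ 0.30236749 -0.4648835   0.38372351]
```

View pics/w1.png

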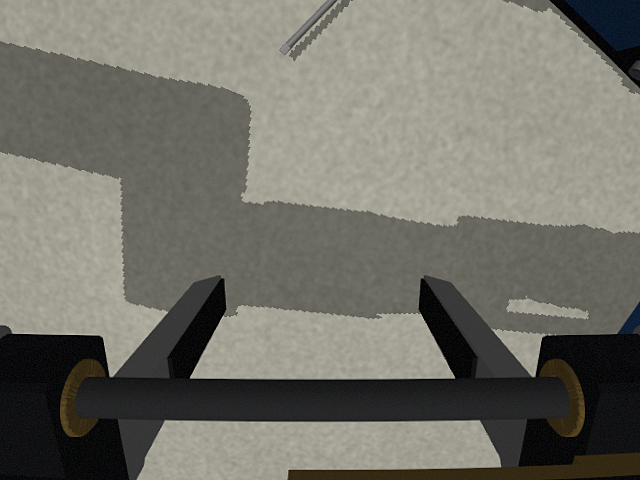

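The move was refused, apparently because every field must be present. The wrist picture shows only the fingers, at columns 220 and 420, over empty bench.

>>> carry_out([
  {"dx": 0,"dy": 0,"dz": 0,"wx": 0,"wy": 0,"wz": 0.915,"gripper": 0},
  {"dx": 0,"dy": 0,"dz": 0,"wx": 0,"wy": 0,"wz": 0.915,"gripper": 0},
  {"dx": 0,"dy": 0,"dz": 0,"wx": 0,"wy": 0,"wz": 0.915,"gripper": 0},
  {"dx": 0,"dy": 0,"dz": 0,"wx": 0,"wy": 0,"wz": 0.915,"gripper": 0},
  {"dx": 0.5,"dy": -1,"dz": 0,"wx": 0,"wy": 0,"wz": 0,"gripper": 0},
  {"dx": 0.5,"dy": -1,"dz": 0,"wx": 0,"wy": 0,"wz": 0,"gripper": 0},
  {"dx": 0.5,"dy": -1,"dz": 0,"wx": 0,"wy": 0,"wz": 0,"gripper": 0},
  {"dx": 0.5,"dy": -1,"dz": 0,"wx": 0,"wy": 0,"wz": 0,"gripper": 0},
  {"dx": 0.5,"dy": -1,"dz": 0,"wx": 0,"wy": 0,"wz": 0,"gripper": 0},
  {"dx": 0.5,"dy": -1,"dz": 0,"wx": 0,"wy": 0,"wz": 0,"gripper": 0},
  {"dx": 0.5,"dy": -1,"dz": 0,"wx": 0,"wy": 0,"wz": 0,"gripper": 0},
  {"dx": 0.5,"dy": -1,"dz": 0,"wx": 0,"wy": 0,"wz": 0,"gripper": 0},
  {"dx": 0.5,"dy": -1,"dz": 0,"wx": 0,"wy": 0,"wz": 0,"gripper": 0},
  {"dx": 0.5,"dy": -1,"dz": 0,"wx": 0,"wy": 0,"wz": 0,"gripper": 0},
  {"dx": 0.5,"dy": -1,"dz": 0,"wx": 0,"wy": 0,"wz": 0,"gripper": 0},
  {"dx": 0.5,"dy": -1,"dz": 0,"wx": 0,"wy": 0,"wz": 0,"gripper": 0},
  {"dx": 0.5,"dy": -1,"dz": 0,"wx": 0,"wy": 0,"wz": 0,"gripper": 0},
  {"dx": 0.5,"dy": -1,"dz": 0,"wx": 0,"wy": 0,"wz": 0,"gripper": 0},
  {"dx": 0.5,"dy": -1,"dz": 0,"wx": 0,"wy": 0,"wz": 0,"gripper": 0},
  {"dx": 0.5,"dy": -1,"dz": 0,"wx": 0,"wy": 0,"wz": 0,"gripper": 0},
])

```text
time: 1.82
tool_pos: [0.394, -0.1768, 0.3024]
ee_rot: [-3.141, 0.0, -0.0]
wrist_force: [-0.6, -0.4, 0.8]
width: 0.0938
finger_force: 0.0
```

Run:
```python
from h import *
o=robot.get_obs();print(o['time'],o['tool_pos'],o['ee_rot'])
im,c=snap('wrist','w2.png'); print(-c['R'].T@c['t'])
```

```text
1.8167 [ 0.39399105 -0.17683835  0.30239312] [-3.14147605e+00  3.19081741e-04 -4.33140479e-04]
[ 0.4699428  -0.17622629  0.384438  ]
```

View pics/w2.png

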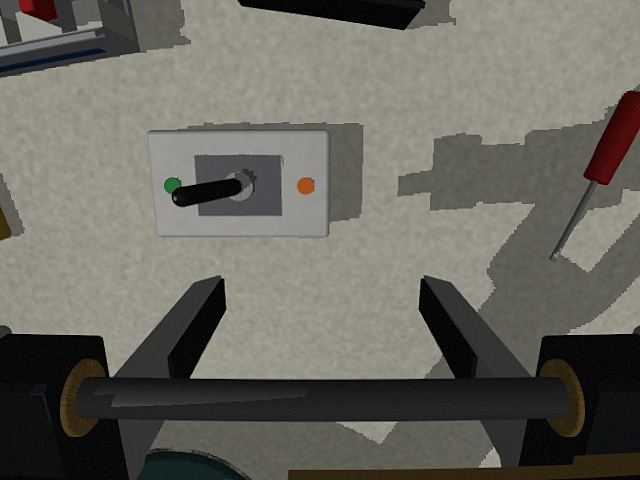

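The wrist view shows the supply box with corners near (149,131), (328,131), (329,236) and (158,236). The dots are at (172,186) and (306,186), the pivot is about (240,186), and the bat leans to green with its tip at (180,197).

Run:
```python
from h import *
im,c=load('w2.png')
print(np.round(onz(c,[(149,131),(328,131),(329,236),(158,236),(172,186),(306,186),(240,186)],.055),4))
o=robot.get_obs(); print(o['tool_pos'])
h=cv2.cvtColor(im,cv2.COLOR_RGB2HSV)
m=cv2.inRange(h,(5,150,120),(20,255,255));m[230:]=0; g=np.argwhere(m)[:,::-1]; print(g.mean(0), np.round(onz(c,g.mean(0),.055),4))
ct,cs=load('top0.png')[1],load('scene0.png')[1]
print('green tri',tri([(ct,(313.4,320.3)),(cs,(353.8,210))]),'orange tri',tri([(ct,(362.6,322)),(c,g.mean(0))]))
```

```text
[[ 0.4709 -0.0371  0.055 ]
 [ 0.4699 -0.1811  0.055 ]
 [ 0.3833 -0.1822  0.055 ]
 [ 0.3835 -0.0355  0.055 ]
 [ 0.4263 -0.0518  0.055 ]
 [ 0.4259 -0.1631  0.055 ]
 [ 0.426  -0.1086  0.055 ]]
[ 0.3951754  -0.17405204  0.30245154]
[305.27102804 185.57943925] [[ 0.4262 -0.1625  0.055 ]]
green tri [ 0.42603729 -0.05449902  0.05228955] orange tri [ 0.42582057 -0.16309073  0.05624138]
```

>>> carry_out([
  {"dx": 0.39,"dy": -0.82,"dz": 0,"wx": 0,"wy": 0,"wz": 0,"gripper": 0},
  {"dx": 0.39,"dy": -0.82,"dz": 0,"wx": 0,"wy": 0,"wz": 0,"gripper": 0},
  {"dx": 0.39,"dy": -0.82,"dz": 0,"wx": 0,"wy": 0,"wz": 0,"gripper": 0},
  {"dx": 0.39,"dy": -0.82,"dz": 0,"wx": 0,"wy": 0,"wz": 0,"gripper": 0},
  {"dx": 0,"dy": 0,"dz": 0,"wx": 0,"wy": 0,"wz": 0,"gripper": 0},
  {"dx": 0,"dy": 0,"dz": 0,"wx": 0,"wy": 0,"wz": 0,"gripper": 0},
  {"dx": 0,"dy": 0,"dz": 0,"wx": 0,"wy": 0,"wz": 0,"gripper": 0},
])

```text
time: 2.45
tool_pos: [0.4247, -0.1129, 0.3024]
ee_rot: [3.141, 0.001, -0.001]
wrist_force: [-0.2, -0.1, -0.1]
width: 0.0937
finger_force: 0.0
```

>>> carry_out([
  {"dx": 0.06,"dy": -0.23,"dz": 0.8,"wx": 0,"wy": 0,"wz": 0,"gripper": 0},
  {"dx": 0,"dy": 0,"dz": 1,"wx": 0,"wy": 0,"wz": 0,"gripper": 0},
  {"dx": 0,"dy": 0,"dz": 1,"wx": 0,"wy": 0,"wz": 0,"gripper": 0},
  {"dx": 0,"dy": 0,"dz": 1,"wx": 0,"wy": 0,"wz": 0,"gripper": 0},
  {"dx": 0,"dy": 0,"dz": 1,"wx": 0,"wy": 0,"wz": 0,"gripper": 0},
  {"dx": 0,"dy": 0,"dz": 1,"wx": 0,"wy": 0,"wz": 0,"gripper": 0},
  {"dx": 0,"dy": 0,"dz": 0,"wx": 0,"wy": 0,"wz": 0,"gripper": 0},
  {"dx": 0,"dy": 0,"dz": 0,"wx": 0,"wy": 0,"wz": 0,"gripper": 0},
  {"dx": 0,"dy": 0,"dz": 0,"wx": 0,"wy": 0,"wz": 0,"gripper": 0},
])

```text
time: 3.2
tool_pos: [0.4266, -0.1086, 0.1879]
ee_rot: [3.141, -0.002, -0.001]
wrist_force: [-0.3, 0.5, 0.8]
width: 0.0938
finger_force: 0.0
```

>>> carry_out([
  {"dx": 0,"dy": 0,"dz": 0,"wx": 0,"wy": 0,"wz": 0,"gripper": 100},
  {"dx": 0,"dy": 0,"dz": 0,"wx": 0,"wy": 0,"wz": 0,"gripper": 150},
  {"dx": 0,"dy": 0,"dz": 0,"wx": 0,"wy": 0,"wz": 0,"gripper": 180},
  {"dx": 0,"dy": 0,"dz": 0,"wx": 0,"wy": 0,"wz": 0,"gripper": 200},
  {"dx": 0,"dy": 0,"dz": 0,"wx": 0,"wy": 0,"wz": 0,"gripper": 215},
  {"dx": 0,"dy": 0,"dz": 0,"wx": 0,"wy": 0,"wz": 0,"gripper": 240},
  {"dx": 0,"dy": 0,"dz": 0,"wx": 0,"wy": 0,"wz": 0,"gripper": 240},
  {"dx": 0,"dy": 0,"dz": 0,"wx": 0,"wy": 0,"wz": 0,"gripper": 240},
  {"dx": 0,"dy": 0,"dz": 0,"wx": 0,"wy": 0,"wz": 0,"gripper": 240},
  {"dx": 0,"dy": 0,"dz": 0,"wx": 0,"wy": 0,"wz": 0,"gripper": 240},
  {"dx": 0,"dy": 0,"dz": 0,"wx": 0,"wy": 0,"wz": 0,"gripper": 240},
  {"dx": 0,"dy": 0,"dz": 0,"wx": 0,"wy": 0,"wz": 0,"gripper": 240},
])

```text
time: 4.2
tool_pos: [0.4262, -0.1079, 0.1866]
ee_rot: [3.141, 0.0, -0.0]
wrist_force: [0.7, 2.8, 2.4]
width: 0.0174
finger_force: 1.2
```

>>> carry_out([
  {"dx": 0,"dy": 0,"dz": 0,"wx": 0,"wy": 0,"wz": 0,"gripper": 255},
  {"dx": 0,"dy": 0,"dz": 0,"wx": 0,"wy": 0,"wz": 0,"gripper": 255},
  {"dx": 0,"dy": 0,"dz": 0,"wx": 0,"wy": 0,"wz": 0,"gripper": 255},
  {"dx": 0,"dy": 0,"dz": 0,"wx": 0,"wy": 0,"wz": 0,"gripper": 255},
  {"dx": 0,"dy": 0,"dz": 0,"wx": 0,"wy": 0,"wz": 0,"gripper": 255},
  {"dx": 0,"dy": 0,"dz": 0,"wx": 0,"wy": 0,"wz": 0,"gripper": 255},
  {"dx": 0,"dy": 0,"dz": 0,"wx": 0,"wy": 0,"wz": 0,"gripper": 255},
  {"dx": 0,"dy": 0,"dz": 0,"wx": 0,"wy": 0,"wz": 0,"gripper": 255},
  {"dx": 0,"dy": 0,"dz": 0,"wx": 0,"wy": 0,"wz": 0,"gripper": 255},
])

```text
time: 4.95
tool_pos: [0.4262, -0.1079, 0.1866]
ee_rot: [3.141, 0.0, -0.0]
wrist_force: [-0.2, 1.1, 1.1]
width: 0.0134
finger_force: 30.0
```

>>> carry_out([
  {"dx": 0,"dy": 0,"dz": 0,"wx": 0,"wy": 0,"wz": 0,"gripper": 200},
  {"dx": 0,"dy": 0,"dz": 0,"wx": 0,"wy": 0,"wz": 0,"gripper": 150},
  {"dx": 0,"dy": 0,"dz": 0,"wx": 0,"wy": 0,"wz": 0,"gripper": 100},
  {"dx": 0,"dy": 0,"dz": 0,"wx": 0,"wy": 0,"wz": 0,"gripper": 80},
  {"dx": 0,"dy": 0,"dz": 0,"wx": 0,"wy": 0,"wz": 0,"gripper": 80},
  {"dx": 0,"dy": 0,"dz": 0,"wx": 0,"wy": 0,"wz": 0,"gripper": 80},
  {"dx": 0,"dy": 0,"dz": -1,"wx": 0,"wy": 0,"wz": 0,"gripper": 80},
  {"dx": 0,"dy": 0,"dz": -1,"wx": 0,"wy": 0,"wz": 0,"gripper": 80},
  {"dx": 0,"dy": 0,"dz": -1,"wx": 0,"wy": 0,"wz": 0,"gripper": 80},
  {"dx": 0,"dy": 0,"dz": -1,"wx": 0,"wy": 0,"wz": 0,"gripper": 80},
  {"dx": 0,"dy": 0,"dz": -1,"wx": 0,"wy": 0,"wz": 0,"gripper": 80},
  {"dx": 0.5,"dy": 0.8,"dz": -1,"wx": 0,"wy": 0,"wz": 0,"gripper": 80},
  {"dx": 0.5,"dy": 0.8,"dz": -1,"wx": 0,"wy": 0,"wz": 0,"gripper": 80},
  {"dx": 0.5,"dy": 0.8,"dz": -1,"wx": 0,"wy": 0,"wz": 0,"gripper": 80},
  {"dx": 1,"dy": 0.8,"dz": 0,"wx": 0,"wy": 0,"wz": 0,"gripper": 80},
  {"dx": 1,"dy": 0.8,"dz": 0,"wx": 0,"wy": 0,"wz": 0,"gripper": 80},
  {"dx": 1,"dy": 0.8,"dz": 0,"wx": 0,"wy": 0,"wz": 0,"gripper": 80},
  {"dx": 0.5,"dy": 0,"dz": 0,"wx": 0,"wy": 0,"wz": 0,"gripper": 80},
  {"dx": 0,"dy": 0,"dz": 0,"wx": 0,"wy": 0,"wz": 0,"gripper": 80},
  {"dx": 0,"dy": 0,"dz": 0,"wx": 0,"wy": 0,"wz": 0,"gripper": 80},
])

```text
time: 6.62
tool_pos: [0.5261, -0.2033, 0.3461]
ee_rot: [-3.141, 0.002, 0.0]
wrist_force: [-0.2, -0.6, -0.0]
width: 0.0649
finger_force: 0.0
```

Run:
```python
from h import *
im,c=snap('wrist','r1.png'); print(robot.get_obs()['tool_pos'],-c['R'].T@c['t'])
```

```text
[ 0.52574615 -0.20308441  0.34655508] [ 0.60215952 -0.20272916  0.42805543]
```

View pics/r1.png

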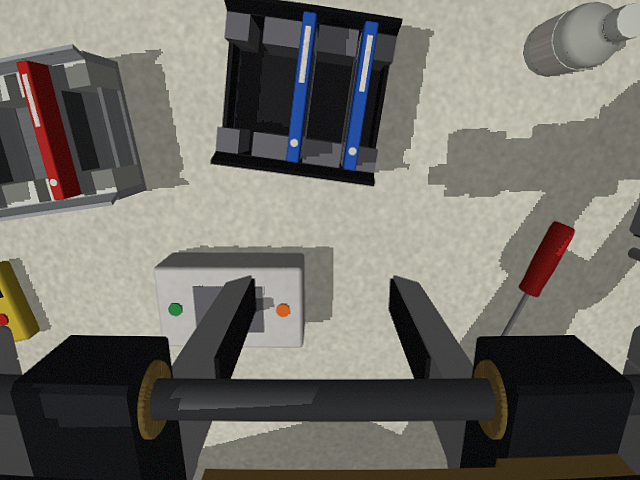

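The rack view shows spares whose top edges run from about (309,13) to (293,160) and from (371,22) to (351,170). The third slot, on the left, is empty. I'll take a second viewpoint next.

>>> carry_out([
  {"dx": 0,"dy": -1,"dz": 0,"wx": 0,"wy": 0,"wz": 0,"gripper": 80},
  {"dx": 0,"dy": -1,"dz": 0,"wx": 0,"wy": 0,"wz": 0,"gripper": 80},
  {"dx": 0,"dy": -1,"dz": 0,"wx": 0,"wy": 0,"wz": 0,"gripper": 80},
  {"dx": 0,"dy": -1,"dz": 0,"wx": 0,"wy": 0,"wz": 0,"gripper": 80},
  {"dx": 0,"dy": -1,"dz": 0,"wx": 0,"wy": 0,"wz": 0,"gripper": 80},
  {"dx": 0,"dy": -1,"dz": 0,"wx": 0,"wy": 0,"wz": 0,"gripper": 80},
  {"dx": 0,"dy": -1,"dz": 0,"wx": 0,"wy": 0,"wz": 0,"gripper": 80},
  {"dx": 0,"dy": -1,"dz": 0,"wx": 0,"wy": 0,"wz": 0,"gripper": 80},
  {"dx": 0,"dy": 0,"dz": 0,"wx": 0,"wy": 0,"wz": 0,"gripper": 80},
  {"dx": 0,"dy": 0,"dz": 0,"wx": 0,"wy": 0,"wz": 0,"gripper": 80},
])

```text
time: 7.5
tool_pos: [0.5253, -0.0427, 0.3474]
ee_rot: [3.141, -0.001, 0.002]
wrist_force: [-0.3, -0.7, -1.1]
width: 0.0646
finger_force: 0.0
```

Run:
```python
from h import *
im,c=snap('wrist','r2.png'); print(robot.get_obs()['tool_pos'])
```

```text
[ 0.52546967 -0.04347789  0.34729619]
```

>>> carry_out([
  {"dx": 0,"dy": -1,"dz": 0,"wx": 0,"wy": 0,"wz": 0,"gripper": 80},
  {"dx": 0,"dy": -1,"dz": 0,"wx": 0,"wy": 0,"wz": 0,"gripper": 80},
  {"dx": 0,"dy": -1,"dz": 0,"wx": 0,"wy": 0,"wz": 0,"gripper": 80},
  {"dx": 0,"dy": -1,"dz": 0,"wx": 0,"wy": 0,"wz": 0,"gripper": 80},
  {"dx": 0,"dy": -1,"dz": 0,"wx": 0,"wy": 0,"wz": 0,"gripper": 80},
  {"dx": 0,"dy": -1,"dz": 0,"wx": 0,"wy": 0,"wz": 0,"gripper": 80},
  {"dx": 0,"dy": -1,"dz": 0,"wx": 0,"wy": 0,"wz": 0,"gripper": 80},
  {"dx": 0,"dy": 0,"dz": 0,"wx": 0,"wy": 0,"wz": 0,"gripper": 80},
  {"dx": 0,"dy": 0,"dz": 0,"wx": 0,"wy": 0,"wz": 0,"gripper": 80},
])

```text
time: 8.3
tool_pos: [0.5262, 0.0958, 0.3467]
ee_rot: [3.141, -0.0, 0.0]
wrist_force: [-1.1, 0.5, 0.8]
width: 0.0644
finger_force: 0.0
```

Run:
```python
from h import *
im,c=snap('wrist','c1.png'); print(robot.get_obs()['tool_pos'])
```

```text
[0.52626187 0.09527189 0.34670268]
```

View pics/c1.png

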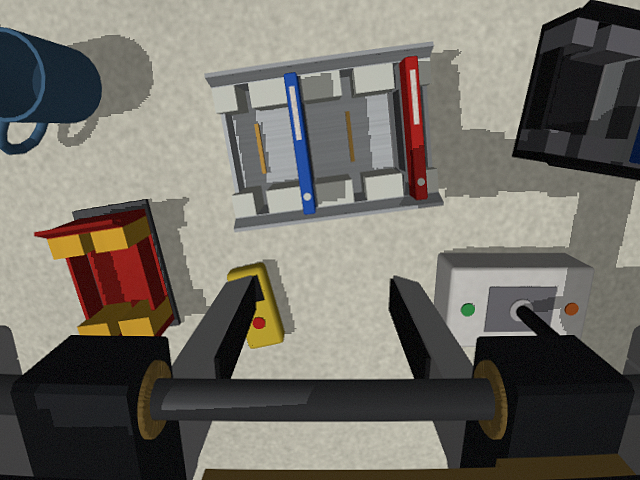

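The cage view shows the red module from (410,57) to (420,197), the keeper from (291,73) to (308,212), and free slots with gold strips at (261,147) and (350,136). The toggle, near (520,310), looks upright. I'll measure the modules by their white top marks, plus the band ends.

```bash
cat > mod.py <<'E'
from h import *
def mods(name,color,box,amin=300):
    im,c=load(name); h=cv2.cvtColor(im,cv2.COLOR_RGB2HSV)
    if color=='blue': m=cv2.inRange(h,(105,120,50),(125,255,255))
    else: m=cv2.inRange(h,(0,150,60),(6,255,255))|cv2.inRange(h,(172,150,60),(180,255,255))
    k=np.zeros_like(m);u0,v0,u1,v1=box;k[v0:v1,u0:u1]=m[v0:v1,u0:u1]
    n,l,s,_=cv2.connectedComponentsWithStats(cv2.morphologyEx(k,cv2.MORPH_CLOSE,np.ones((5,5))))
    out=[]
    for i in range(1,n):
        if s[i,4]<amin: continue
        p=np.argwhere(l==i)[:,::-1].astype(np.int32); hull=cv2.convexHull(p)
        hm=np.zeros_like(m);cv2.fillConvexPoly(hm,hull,255); hm=cv2.erode(hm,np.ones((3,3)))
        w=(hm>0)&(h[...,1]<90)&(h[...,2]>110)
        nn,ll,ss,cc=cv2.connectedComponentsWithStats(w.astype(np.uint8))
        marks=[(ss[j,4],cc[j]) for j in range(1,nn) if ss[j,4]>8]
        out.append((cv2.minAreaRect(hull),sorted(marks,key=lambda q:q[1][1])))
    return c,out
E
python3 - <<'E'
from mod import *
for nm,col,bx in(('r1.png','blue',(200,0,430,220)),('r2.png','blue',(380,0,640,220)),('c1.png','blue',(260,40,330,230)),('c1.png','red',(380,40,450,220)),('r2.png','red',(150,30,300,220)),('r2.png','blue',(30,0,200,230)),('r1.png','red',(0,30,150,220))):
    c,o=mods(nm,col,bx)
    for r,mk in o:
        print(nm,col,cv2.boxPoints(r).round(0).tolist())
        for a,p in mk: print('   ',a,p.round(1),onz(c,p,.108)[0].round(4))
E
```

```text
r1.png blue [[284.0, 161.0], [303.0, 10.0], [318.0, 12.0], [300.0, 163.0]]
    345 [304.4  53.8] [ 0.6577 -0.1895  0.108 ]
    54 [293.6 142.5] [ 0.593  -0.1804  0.108 ]
r1.png blue [[340.0, 168.0], [363.0, 20.0], [379.0, 22.0], [355.0, 171.0]]
    319 [365.6  62.8] [ 0.6514 -0.2351  0.108 ]
    53 [351.9 150.7] [ 0.5867 -0.226   0.108 ]
r2.png blue [[475.0, 159.0], [508.0, 12.0], [531.0, 17.0], [498.0, 164.0]]
    325 [516.6  57. ] [ 0.6576 -0.1897  0.108 ]
    50 [496.7 143.5] [ 0.593  -0.1806  0.108 ]
r2.png blue [[526.0, 167.0], [561.0, 22.0], [588.0, 28.0], [552.0, 173.0]]
    312 [573.1  67.6] [ 0.6512 -0.2353  0.108 ]
    47 [551.9 152.5] [ 0.5866 -0.2267  0.108 ]
c1.png blue [[283.0, 73.0], [297.0, 71.0], [317.0, 212.0], [303.0, 214.0]]
    312 [294.8 112.4] [0.6161 0.117  0.108 ]
    51 [306.8 196.3] [0.551  0.1084 0.108 ]
c1.png red [[398.0, 57.0], [417.0, 56.0], [428.0, 198.0], [410.0, 200.0]]
    308 [414.2  96. ] [0.6284 0.0257 0.108 ]
    44 [420.9 181.5] [0.563  0.0168 0.108 ]
r2.png red [[220.0, 56.0], [238.0, 53.0], [262.0, 196.0], [245.0, 199.0]]
    297 [233.1  94.8] [0.6286 0.0259 0.108 ]
    46 [247.9 180.2] [0.5632 0.0172 0.108 ]
r2.png blue [[104.0, 75.0], [128.0, 70.0], [160.0, 209.0], [136.0, 214.0]]
    295 [118.  112.9] [0.6162 0.1171 0.108 ]
    48 [137.4 195.4] [0.5512 0.1087 0.108 ]
r1.png red [[16.0, 62.0], [44.0, 55.0], [81.0, 194.0], [53.0, 201.0]]
    275 [30.7 99.8] [0.6281 0.0259 0.108 ]
    41 [ 53. 182.] [0.5634 0.0177 0.108 ]
```

Run:
```python
from mod import *
L=[('c1.png','red',(380,40,450,220)),('r2.png','red',(150,30,300,220)),('c1.png','blue',(260,40,330,230)),('r2.png','blue',(30,0,200,230)),('r1.png','blue',(200,0,330,220)),('r1.png','blue',(330,0,430,220)),('r2.png','blue',(380,0,535,168))]
for nm,col,bx in L:
    c,o=mods(nm,col,bx); r,mk=o[0]
    S,D=[onz(c,p,.108)[0][:2] for a,p in mk[:1]+mk[-1:]]
    d=(S-D)/np.linalg.norm(S-D)
    b=cv2.boxPoints(r); b=b[b[:,1].argsort()]
    e1,e2=[onz(c,q,.108)[0][:2] for q in(b[:2].mean(0),b[2:].mean(0))]
    print(nm,col,'ends along from D',((e1-D)@d).round(4),((e2-D)@d).round(4),'len',((e1-e2)@d).round(4),'S-D',np.linalg.norm(S-D).round(4),'yaw',np.arctan2(d[1],d[0]).round(4),'C',(D+d*((e1+e2)/2-D).dot(d)).round(4))
def m(n,col,bx,i): c,o=mods(n,col,bx); return c,o[0][1][i][1]
for a,b in((0,1),(2,3),(4,6)):
    for i in(0,-1): print('tri',tri([m(*L[a],i),m(*L[b],i)]).round(4))
```

```text
c1.png red ends along from D 0.0951 -0.014 len 0.1091 S-D 0.066 yaw 0.1355 C [0.6032 0.0223]
r2.png red ends along from D 0.0947 -0.0143 len 0.109 S-D 0.0659 yaw 0.1316 C [0.6031 0.0225]
c1.png blue ends along from D 0.0949 -0.0143 len 0.1092 S-D 0.0656 yaw 0.1309 C [0.591  0.1137]
r2.png blue ends along from D 0.0949 -0.0144 len 0.1092 S-D 0.0656 yaw 0.1292 C [0.5911 0.1139]
r1.png blue ends along from D 0.0949 -0.015 len 0.1099 S-D 0.0653 yaw -0.1391 C [ 0.6325 -0.186 ]
r1.png blue ends along from D 0.0947 -0.0151 len 0.1097 S-D 0.0654 yaw -0.1399 C [ 0.6261 -0.2316]
r2.png blue ends along from D 0.0948 -0.015 len 0.1097 S-D 0.0653 yaw -0.1393 C [ 0.6325 -0.1861]
tri [0.6285 0.0258 0.1083]
tri [0.5632 0.017  0.1089]
tri [0.6161 0.117  0.1083]
tri [0.5512 0.1084 0.1086]
tri [ 0.6576 -0.1895  0.1083]
tri [ 0.593  -0.1805  0.1083]
```

```bash
cat > go.py <<'E'
import sys
from h import *
x,y,z,w=map(float,sys.argv[1:5]); o=robot.get_obs(); p=o['tool_pos']; cy=o['ee_rot'][2]
d=np.array([x,y,z])-p; c,s=np.cos(w),np.sin(w)
print('t',o['time'],'pos',p.round(4),'rot',o['ee_rot'].round(3),'wz',round(-((w-cy+np.pi)%(2*np.pi)-np.pi)/.12,2),'then units dx,dy,dz',((np.array([c*d[0]+s*d[1],s*d[0]-c*d[1],-d[2]]))/.02).round(2))
E
python3 go.py .6031 .0224 .25 .132
```

```text
t 8.35 pos [0.5263 0.0953 0.3467] rot [ 3.141e+00 -0.000e+00 -1.000e-03] wz -1.11 then units dx,dy,dz [3.33 4.12 4.84]
```

>>> carry_out([
  {"dx": 0,"dy": 0,"dz": 0,"wx": 0,"wy": 0,"wz": -0.55,"gripper": 140},
  {"dx": 0,"dy": 0,"dz": 0,"wx": 0,"wy": 0,"wz": -0.55,"gripper": 140},
  {"dx": 0.67,"dy": 0.82,"dz": 0.97,"wx": 0,"wy": 0,"wz": 0,"gripper": 140},
  {"dx": 0.67,"dy": 0.82,"dz": 0.97,"wx": 0,"wy": 0,"wz": 0,"gripper": 140},
  {"dx": 0.67,"dy": 0.82,"dz": 0.97,"wx": 0,"wy": 0,"wz": 0,"gripper": 140},
  {"dx": 0.67,"dy": 0.82,"dz": 0.97,"wx": 0,"wy": 0,"wz": 0,"gripper": 140},
  {"dx": 0.67,"dy": 0.82,"dz": 0.97,"wx": 0,"wy": 0,"wz": 0,"gripper": 140},
  {"dx": 0,"dy": 0,"dz": 0,"wx": 0,"wy": 0,"wz": 0,"gripper": 140},
  {"dx": 0,"dy": 0,"dz": 0,"wx": 0,"wy": 0,"wz": 0,"gripper": 140},
  {"dx": 0,"dy": 0,"dz": 0,"wx": 0,"wy": 0,"wz": 0,"gripper": 140},
  {"dx": 0,"dy": 0,"dz": 0,"wx": 0,"wy": 0,"wz": 0,"gripper": 140},
])

```text
time: 9.27
tool_pos: [0.6035, 0.0237, 0.2516]
ee_rot: [3.141, -0.003, 0.132]
wrist_force: [-0.6, -0.5, -0.1]
width: 0.0423
finger_force: 0.0
```

```bash
python3 go.py .6031 .0224 .174 .132
python3 - <<'E'
from h import *
im,c=snap('top','t2.png'); save(cv2.resize(im[280:360,290:390],None,fx=5,fy=5,interpolation=2),'t2c.png')
E
```

```text
t 9.2667 pos [0.6035 0.0237 0.2516] rot [ 3.141e+00 -3.000e-03  1.320e-01] wz -0.0 then units dx,dy,dz [-0.03  0.06  3.88]
```

View pics/t2c.png

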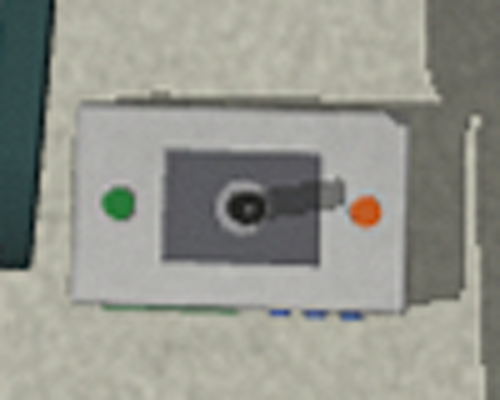

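The crop shows the bat end at about (248,208), inside its collar at (241,207), midway between the dots at (119,203) and (366,211). I'll check that this is upright.

Run:
```python
from h import *
im,c=load('t2.png')
f=lambda u,v:((u+.5)/5-.5+290,(v+.5)/5-.5+280)
for n,p,z in(('tip',(248,208),.126),('g',(119,203),.055),('o',(366,211),.055),('collar',(241,207),.058)): print(n,onz(c,[f(*p)],z).round(4))
```

```text
tip [[ 0.4259 -0.1077  0.126 ]]
g [[ 0.4262 -0.0544  0.055 ]]
o [[ 0.4257 -0.1642  0.055 ]]
collar [[ 0.426  -0.1084  0.058 ]]
```

>>> carry_out([
  {"dx": 0,"dy": 0.06,"dz": 0.8,"wx": 0,"wy": 0,"wz": 0,"gripper": 140},
  {"dx": 0,"dy": 0,"dz": 0.8,"wx": 0,"wy": 0,"wz": 0,"gripper": 140},
  {"dx": 0,"dy": 0,"dz": 0.8,"wx": 0,"wy": 0,"wz": 0,"gripper": 140},
  {"dx": 0,"dy": 0,"dz": 0.8,"wx": 0,"wy": 0,"wz": 0,"gripper": 140},
  {"dx": 0,"dy": 0,"dz": 0.6,"wx": 0,"wy": 0,"wz": 0,"gripper": 140},
  {"dx": 0,"dy": 0,"dz": 0,"wx": 0,"wy": 0,"wz": 0,"gripper": 140},
  {"dx": 0,"dy": 0,"dz": 0,"wx": 0,"wy": 0,"wz": 0,"gripper": 140},
  {"dx": 0,"dy": 0,"dz": 0,"wx": 0,"wy": 0,"wz": 0,"gripper": 140},
])

```text
time: 9.98
tool_pos: [0.6042, 0.0227, 0.1753]
ee_rot: [3.141, -0.002, 0.132]
wrist_force: [0.3, -0.8, 0.4]
width: 0.0422
finger_force: 0.0
```

The toggle is upright to within about 0.02 rad. Now I'll grip the red module.

>>> carry_out([
  {"dx": 0,"dy": 0,"dz": 0,"wx": 0,"wy": 0,"wz": 0,"gripper": 200},
  {"dx": 0,"dy": 0,"dz": 0,"wx": 0,"wy": 0,"wz": 0,"gripper": 220},
  {"dx": 0,"dy": 0,"dz": 0,"wx": 0,"wy": 0,"wz": 0,"gripper": 255},
  {"dx": 0,"dy": 0,"dz": 0,"wx": 0,"wy": 0,"wz": 0,"gripper": 255},
  {"dx": 0,"dy": 0,"dz": 0,"wx": 0,"wy": 0,"wz": 0,"gripper": 255},
  {"dx": 0,"dy": 0,"dz": 0,"wx": 0,"wy": 0,"wz": 0,"gripper": 255},
  {"dx": 0,"dy": 0,"dz": 0,"wx": 0,"wy": 0,"wz": 0,"gripper": 255},
  {"dx": 0,"dy": 0,"dz": 0,"wx": 0,"wy": 0,"wz": 0,"gripper": 255},
  {"dx": 0,"dy": 0,"dz": 0,"wx": 0,"wy": 0,"wz": 0,"gripper": 255},
])

```text
time: 10.73
tool_pos: [0.6037, 0.0225, 0.1739]
ee_rot: [3.141, -0.0, 0.132]
wrist_force: [-0.6, 0.2, 1.4]
width: 0.0099
finger_force: 30.0
```

>>> carry_out([
  {"dx": 0,"dy": 0,"dz": -0.25,"wx": 0,"wy": 0,"wz": 0,"gripper": 255},
  {"dx": 0,"dy": 0,"dz": -0.5,"wx": 0,"wy": 0,"wz": 0,"gripper": 255},
  {"dx": 0,"dy": 0,"dz": -0.75,"wx": 0,"wy": 0,"wz": 0,"gripper": 255},
  {"dx": 0,"dy": 0,"dz": -1,"wx": 0,"wy": 0,"wz": 0,"gripper": 255},
  {"dx": 0,"dy": 0,"dz": -1,"wx": 0,"wy": 0,"wz": 0,"gripper": 255},
  {"dx": 0,"dy": 0,"dz": -1,"wx": 0,"wy": 0,"wz": 0,"gripper": 255},
  {"dx": 0,"dy": 0,"dz": -1,"wx": 0,"wy": 0,"wz": 0,"gripper": 255},
  {"dx": 0,"dy": 0,"dz": -1,"wx": 0,"wy": 0,"wz": 0,"gripper": 255},
  {"dx": 0,"dy": 0,"dz": -1,"wx": 0,"wy": 0,"wz": 0,"gripper": 255},
  {"dx": 0,"dy": 0,"dz": -0.5,"wx": 0,"wy": 0,"wz": 0,"gripper": 255},
  {"dx": 0,"dy": 0,"dz": 0,"wx": 0,"wy": 0,"wz": 0,"gripper": 255},
  {"dx": 0,"dy": 0,"dz": 0,"wx": 0,"wy": 0,"wz": 0,"gripper": 255},
])

```text
time: 11.73
tool_pos: [0.6037, 0.0225, 0.3339]
ee_rot: [3.141, -0.001, 0.132]
wrist_force: [-0.2, -0.1, -2.5]
width: 0.0098
finger_force: 30.0
```

```bash
python3 go.py .37 .23 .334 .132
```

```text
t 11.7333 pos [0.6037 0.0225 0.3339] rot [ 3.141e+00 -1.000e-03  1.320e-01] wz -0.0 then units dx,dy,dz [-1.022e+01 -1.182e+01 -1.000e-02]
```

>>> carry_out([
  {"dx": -0.4,"dy": -0.5,"dz": 0,"wx": 0,"wy": 0,"wz": 0,"gripper": 255},
  {"dx": -0.7,"dy": -0.8,"dz": 0,"wx": 0,"wy": 0,"wz": 0,"gripper": 255},
  {"dx": -0.8,"dy": -0.9,"dz": 0,"wx": 0,"wy": 0,"wz": 0,"gripper": 255},
  {"dx": -0.8,"dy": -0.9,"dz": 0,"wx": 0,"wy": 0,"wz": 0,"gripper": 255},
  {"dx": -0.8,"dy": -0.9,"dz": 0,"wx": 0,"wy": 0,"wz": 0,"gripper": 255},
  {"dx": -0.8,"dy": -0.9,"dz": 0,"wx": 0,"wy": 0,"wz": 0,"gripper": 255},
  {"dx": -0.8,"dy": -0.9,"dz": 0,"wx": 0,"wy": 0,"wz": 0,"gripper": 255},
  {"dx": -0.8,"dy": -0.9,"dz": 0,"wx": 0,"wy": 0,"wz": 0,"gripper": 255},
  {"dx": -0.8,"dy": -0.9,"dz": 0,"wx": 0,"wy": 0,"wz": 0,"gripper": 255},
  {"dx": -0.8,"dy": -0.9,"dz": 0,"wx": 0,"wy": 0,"wz": 0,"gripper": 255},
  {"dx": -0.8,"dy": -0.9,"dz": 0,"wx": 0,"wy": 0,"wz": 0,"gripper": 255},
  {"dx": -0.8,"dy": -0.9,"dz": 0,"wx": 0,"wy": 0,"wz": 0,"gripper": 255},
  {"dx": -0.7,"dy": -0.9,"dz": 0,"wx": 0,"wy": 0,"wz": 0,"gripper": 255},
  {"dx": -0.4,"dy": -0.6,"dz": 0,"wx": 0,"wy": 0,"wz": 0,"gripper": 255},
  {"dx": 0,"dy": 0,"dz": 0,"wx": 0,"wy": 0,"wz": 0,"gripper": 255},
  {"dx": 0,"dy": 0,"dz": 0,"wx": 0,"wy": 0,"wz": 0,"gripper": 255},
  {"dx": 0,"dy": 0,"dz": 0,"wx": 0,"wy": 0,"wz": 0,"gripper": 255},
])

```text
time: 13.15
tool_pos: [0.3701, 0.2294, 0.3325]
ee_rot: [3.14, 0.002, 0.132]
wrist_force: [0.8, -0.5, -2.5]
width: 0.0094
finger_force: 30.0
```

Run:
```python
from h import *
im,c=snap('wrist','s1.png'); snap('top','t3.png'); print(robot.get_obs()['tool_pos'])
```

```text
[0.37065709 0.22913809 0.3329936 ]
```

View pics/s1.png

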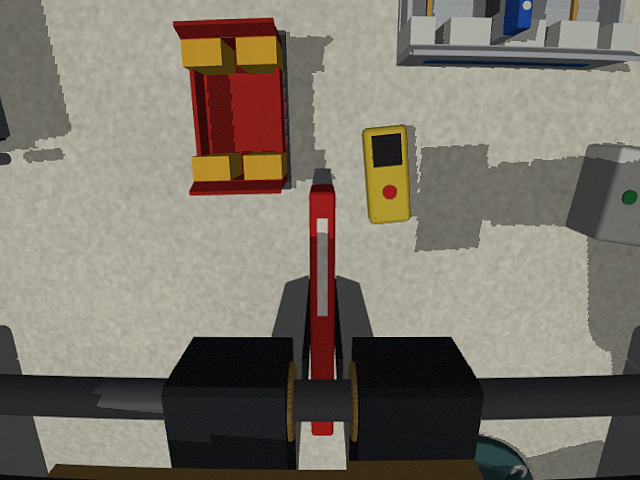

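The stand is well in view. Its yellow guides are at about (181–229,37–73), (235–281,36–72), (192–243,153–180) and (242–287,152–180). I'll enlarge it to see the slot edges.

Run:
```python
from h import *
im,c=load('s1.png'); save(cv2.resize(im[10:205,165:305],None,fx=3,fy=3,interpolation=2),'s1c.png')
```

```text
(no output)
```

View pics/s1c.png

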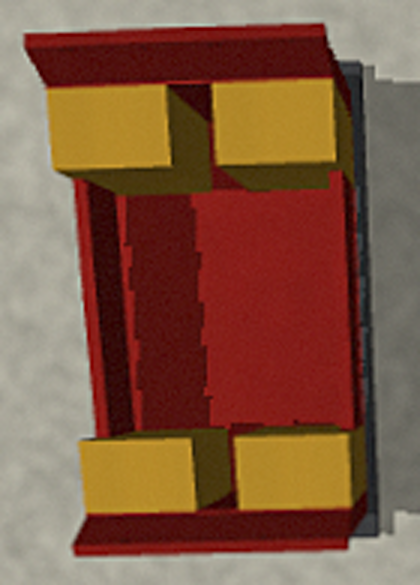

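```bash
cat > stand.py <<'E'
from h import *
def stand(name,box,prt=True,z=.062):
    im,c=load(name); h=cv2.cvtColor(im,cv2.COLOR_RGB2HSV); u0,v0,u1,v1=box
    m=cv2.inRange(h,(15,150,135),(32,255,255)); k=np.zeros_like(m);k[v0:v1,u0:u1]=m[v0:v1,u0:u1]
    n,l,s,ce=cv2.connectedComponentsWithStats(k)
    q=[]
    for i in np.argsort(-s[1:,4])[:4]+1:
        r=cv2.minAreaRect(np.argwhere(l==i)[:,::-1].astype(np.float32)); q.append((r[0],cv2.boxPoints(r),s[i,4]))
    W=[onz(c,b,z)[:,:2] for _,b,_ in q]; C=np.array([onz(c,a,z)[0][:2] for a,_,_ in q])
    ix=np.argsort(-C[:,0]); A=ix[:2][np.argsort(-C[ix[:2],1])]; B=ix[2:][np.argsort(-C[ix[2:],1])]
    d=C[A].mean(0)-C[B].mean(0); yaw=np.arctan2(d[1],d[0]); cen=C.mean(0)
    e=(C[A[0]]-C[A[1]])+(C[B[0]]-C[B[1]]); yaw2=np.arctan2(-e[0],e[1])
    R=np.array([[np.cos(yaw),np.sin(yaw)],[-np.sin(yaw),np.cos(yaw)]])
    if prt:
        print('areas',[x[2] for x in q],'cen',cen.round(4),'yaw',yaw.round(4),yaw2.round(4))
        for j in list(A)+list(B): w=(W[j]-cen)@R.T; print('block local x',w[:,0].min().round(4),w[:,0].max().round(4),'y',w[:,1].min().round(4),w[:,1].max().round(4))
    return cen,yaw
if __name__=='__main__':
    import sys; stand(sys.argv[1],tuple(map(int,sys.argv[2:6])))
E
python3 stand.py s1.png 165 10 305 205
python3 - <<'E'
from stand import *
for n in('top0.png','t3.png'): stand(n,(110,260,190,345))
E
```

```text
areas [np.int32(1096), np.int32(1064), np.int32(922), np.int32(896)] cen [0.4517 0.317 ] yaw 0.1487 0.1494
block local x 0.0368 0.0579 y 0.006 0.0397
block local x 0.0368 0.0583 y -0.039 -0.0061
block local x -0.0583 -0.0367 y 0.0054 0.0407
block local x -0.0583 -0.0369 y -0.0399 -0.0055
areas [np.int32(138), np.int32(135), np.int32(135), np.int32(130)] cen [0.4518 0.315 ] yaw 0.1492 0.1509
block local x 0.0359 0.0594 y 0.0064 0.0388
block local x 0.0376 0.0576 y -0.0386 -0.0066
block local x -0.0578 -0.0376 y 0.006 0.0392
block local x -0.0576 -0.0374 y -0.0386 -0.0066Traceback (most recent call last):
  File "<stdin>", line 2, in <module>
  File "stand.py", line 12, in stand
    e=(C[A[0]]-C[A[1]])+(C[B[0]]-C[B[1]]); yaw2=np.arctan2(-e[0],e[1])
                                   ~^^^
IndexError: index 1 is out of bounds for axis 0 with size 1
```

>>> carry_out([
  {"dx": 0,"dy": -0.5,"dz": 0,"wx": 0,"wy": 0,"wz": -0.14,"gripper": 255},
  {"dx": 0.13,"dy": -0.9,"dz": 0,"wx": 0,"wy": 0,"wz": 0,"gripper": 255},
  {"dx": 0.13,"dy": -0.9,"dz": 0,"wx": 0,"wy": 0,"wz": 0,"gripper": 255},
  {"dx": 0.13,"dy": -0.9,"dz": 0,"wx": 0,"wy": 0,"wz": 0,"gripper": 255},
  {"dx": 0.13,"dy": -0.9,"dz": 0,"wx": 0,"wy": 0,"wz": 0,"gripper": 255},
  {"dx": 0.13,"dy": -0.9,"dz": 0,"wx": 0,"wy": 0,"wz": 0,"gripper": 255},
  {"dx": 0.13,"dy": -0.9,"dz": 0,"wx": 0,"wy": 0,"wz": 0,"gripper": 255},
  {"dx": 0.13,"dy": -0.9,"dz": 0,"wx": 0,"wy": 0,"wz": 0,"gripper": 255},
  {"dx": 0,"dy": -0.5,"dz": 0,"wx": 0,"wy": 0,"wz": 0,"gripper": 255},
  {"dx": 0,"dy": 0,"dz": 0,"wx": 0,"wy": 0,"wz": 0,"gripper": 255},
  {"dx": 0,"dy": 0,"dz": 0,"wx": 0,"wy": 0,"wz": 0,"gripper": 255},
  {"dx": 0,"dy": 0,"dz": 0,"wx": 0,"wy": 0,"wz": 0,"gripper": 255},
])

```text
time: 14.25
tool_pos: [0.3671, 0.3762, 0.3336]
ee_rot: [3.141, 0.0, 0.148]
wrist_force: [0.2, 0.2, -1.5]
width: 0.0097
finger_force: 30.0
```

Run:
```python
from stand import *
im,c=snap('wrist','s2.png'); print(robot.get_obs()['tool_pos'])
try: stand('s2.png',(330,0,560,240))
except Exception as e: print(e)
h=cv2.cvtColor(im,cv2.COLOR_RGB2HSV); n,l,s,ce=cv2.connectedComponentsWithStats(cv2.inRange(h,(15,150,135),(32,255,255)))
print([(s[i,4],ce[i].round()) for i in range(1,n) if s[i,4]>200])
```

```text
[0.36717302 0.37604345 0.33373742]
areas [np.int32(1078), np.int32(1035), np.int32(843), np.int32(350)] cen [0.4616 0.2958] yaw 0.658 0.2935
block local x 0.0405 0.0748 y 0.0006 0.0392
block local x 0.0186 0.0532 y -0.039 -0.0005
block local x -0.0422 -0.008 y 0.0471 0.0852
block local x -0.0832 -0.0547 y -0.0848 -0.0473
[(np.int32(1078), array([380.,  74.])), (np.int32(1035), array([434.,  74.])), (np.int32(350), array([530., 156.])), (np.int32(843), array([376., 188.])), (np.int32(260), array([526., 237.]))]
```

Run:
```python
from stand import *
def blocks(n,box,V):
    im,c=load(n); h=cv2.cvtColor(im,cv2.COLOR_RGB2HSV);m=cv2.inRange(h,(15,150,V),(32,255,255));u0,v0,u1,v1=box
    k=np.zeros_like(m);k[v0:v1,u0:u1]=m[v0:v1,u0:u1]; nn,l,s,ce=cv2.connectedComponentsWithStats(k)
    return c,[cv2.minAreaRect(np.argwhere(l==i)[:,::-1].astype(np.float32))[0] for i in range(1,nn) if s[i,4]>300]
c1,b1=blocks('s1.png',(165,10,305,205),135); c2,b2=blocks('s2.png',(330,0,480,240),135)
b1=np.array(b1);b2=np.array(b2)
print(b1,b2)
print(onz(c1,b1,.062).round(4)); print(onz(c2,b2,.062).round(4))
```

```text
[[255.86779785  50.06277847]
 [200.92012024  52.00319672]
 [262.         167.        ]
 [210.         168.        ]] [[380.   74. ]
 [434.   74. ]
 [376.5 187.5]]
[[0.5021 0.3016 0.062 ]
 [0.4952 0.3465 0.062 ]
 [0.408  0.2874 0.062 ]
 [0.4014 0.3326 0.062 ]]
[[0.4952 0.3468 0.062 ]
 [0.5022 0.3022 0.062 ]
 [0.4014 0.3328 0.062 ]]
```

```bash
python3 go.py .4523 .3173 .26 .149
```

```text
t 14.3 pos [0.3672 0.376  0.3337] rot [ 3.141 -0.     0.148] wz -0.01 then units dx,dy,dz [3.77 3.54 3.69]
```

>>> carry_out([
  {"dx": 0.4,"dy": 0.4,"dz": 0,"wx": 0,"wy": 0,"wz": 0,"gripper": 255},
  {"dx": 0.8,"dy": 0.8,"dz": 0,"wx": 0,"wy": 0,"wz": 0,"gripper": 255},
  {"dx": 0.9,"dy": 0.9,"dz": 0,"wx": 0,"wy": 0,"wz": 0,"gripper": 255},
  {"dx": 0.8,"dy": 0.8,"dz": 0.4,"wx": 0,"wy": 0,"wz": 0,"gripper": 255},
  {"dx": 0.6,"dy": 0.4,"dz": 0.6,"wx": 0,"wy": 0,"wz": 0,"gripper": 255},
  {"dx": 0.27,"dy": 0.24,"dz": 0.9,"wx": 0,"wy": 0,"wz": 0,"gripper": 255},
  {"dx": 0,"dy": 0,"dz": 0.9,"wx": 0,"wy": 0,"wz": 0,"gripper": 255},
  {"dx": 0,"dy": 0,"dz": 0.9,"wx": 0,"wy": 0,"wz": 0,"gripper": 255},
  {"dx": 0,"dy": 0,"dz": 0,"wx": 0,"wy": 0,"wz": 0,"gripper": 255},
  {"dx": 0,"dy": 0,"dz": 0,"wx": 0,"wy": 0,"wz": 0,"gripper": 255},
  {"dx": 0,"dy": 0,"dz": 0,"wx": 0,"wy": 0,"wz": 0,"gripper": 255},
  {"dx": 0,"dy": 0,"dz": 0,"wx": 0,"wy": 0,"wz": 0,"gripper": 255},
])

```text
time: 15.3
tool_pos: [0.4526, 0.3182, 0.2613]
ee_rot: [-3.141, -0.003, 0.148]
wrist_force: [0.2, 0.3, -2.5]
width: 0.0097
finger_force: 30.0
```

```bash
python3 go.py .4523 .3173 .174 .149
python3 - <<'E'
from stand import *
snap('top','t4.png')
im,c=load('t4.png'); a,_=load('top0.png')
sl=np.s_[265:340,115:185]; d=np.abs(im[sl].astype(int)-a[sl]).sum(2)>80; print(d.sum())
save(cv2.resize(im[240:360,90:230],None,fx=4,fy=4,interpolation=2),'t4c.png')
E
```

```text
t 15.3 pos [0.4526 0.3182 0.2613] rot [-3.141e+00 -3.000e-03  1.480e-01] wz -0.0 then units dx,dy,dz [-0.02  0.04  4.37]
1965
```

View pics/t4c.png

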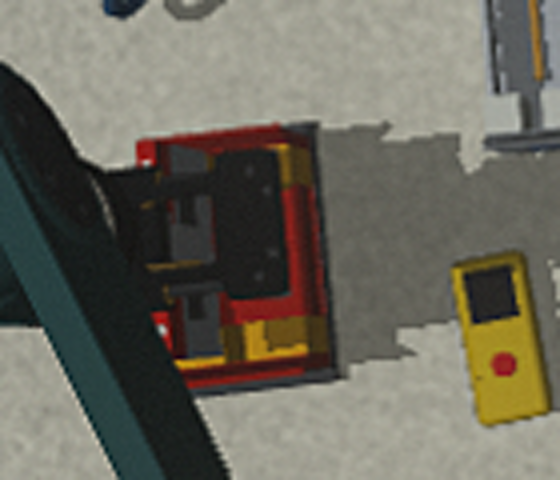

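The arm is over the stand, which hasn't moved. I'll start the insertion.

>>> carry_out([
  {"dx": -0.02,"dy": 0.04,"dz": 0.4,"wx": 0,"wy": 0,"wz": 0,"gripper": 255},
  {"dx": 0,"dy": 0,"dz": 0.4,"wx": 0,"wy": 0,"wz": 0,"gripper": 255},
  {"dx": 0,"dy": 0,"dz": 0.4,"wx": 0,"wy": 0,"wz": 0,"gripper": 255},
  {"dx": 0,"dy": 0,"dz": 0.4,"wx": 0,"wy": 0,"wz": 0,"gripper": 255},
  {"dx": 0,"dy": 0,"dz": 0.4,"wx": 0,"wy": 0,"wz": 0,"gripper": 255},
  {"dx": 0,"dy": 0,"dz": 0.4,"wx": 0,"wy": 0,"wz": 0,"gripper": 255},
  {"dx": 0,"dy": 0,"dz": 0,"wx": 0,"wy": 0,"wz": 0,"gripper": 255},
])

```text
time: 15.93
tool_pos: [0.4508, 0.3166, 0.2088]
ee_rot: [3.14, 0.004, 0.148]
wrist_force: [-0.6, -0.9, -3.3]
width: 0.0099
finger_force: 30.0
```

>>> carry_out([
  {"dx": 0,"dy": 0,"dz": 0.4,"wx": 0,"wy": 0,"wz": 0,"gripper": 255},
  {"dx": 0,"dy": 0,"dz": 0.4,"wx": 0,"wy": 0,"wz": 0,"gripper": 255},
  {"dx": 0,"dy": 0,"dz": 0.4,"wx": 0,"wy": 0,"wz": 0,"gripper": 255},
  {"dx": 0,"dy": 0,"dz": 0.3,"wx": 0,"wy": 0,"wz": 0,"gripper": 255},
  {"dx": 0,"dy": 0,"dz": 0.15,"wx": 0,"wy": 0,"wz": 0,"gripper": 255},
  {"dx": 0,"dy": 0,"dz": 0,"wx": 0,"wy": 0,"wz": 0,"gripper": 255},
  {"dx": 0,"dy": 0,"dz": 0,"wx": 0,"wy": 0,"wz": 0,"gripper": 255},
])

```text
time: 16.52
tool_pos: [0.4518, 0.3171, 0.1785]
ee_rot: [3.141, 0.0, 0.148]
wrist_force: [-1.1, -0.3, -1.3]
width: 0.0101
finger_force: 30.0
```

>>> carry_out([
  {"dx": 0.02,"dy": 0,"dz": 0.12,"wx": 0,"wy": 0,"wz": 0,"gripper": 255},
  {"dx": 0,"dy": 0,"dz": 0.12,"wx": 0,"wy": 0,"wz": 0,"gripper": 255},
  {"dx": 0,"dy": 0,"dz": 0,"wx": 0,"wy": 0,"wz": 0,"gripper": 255},
  {"dx": 0,"dy": 0,"dz": 0,"wx": 0,"wy": 0,"wz": 0,"gripper": 255},
])

```text
time: 16.85
tool_pos: [0.4522, 0.3171, 0.1739]
ee_rot: [3.142, -0.0, 0.148]
wrist_force: [0.1, -0.1, -2.8]
width: 0.0095
finger_force: 30.0
```

>>> carry_out([
  {"dx": 0,"dy": 0,"dz": 0.05,"wx": 0,"wy": 0,"wz": 0,"gripper": 255},
  {"dx": 0,"dy": 0,"dz": 0,"wx": 0,"wy": 0,"wz": 0,"gripper": 255},
  {"dx": 0,"dy": 0,"dz": 0,"wx": 0,"wy": 0,"wz": 0,"gripper": 220},
  {"dx": 0,"dy": 0,"dz": 0,"wx": 0,"wy": 0,"wz": 0,"gripper": 180},
  {"dx": 0,"dy": 0,"dz": 0,"wx": 0,"wy": 0,"wz": 0,"gripper": 140},
  {"dx": 0,"dy": 0,"dz": 0,"wx": 0,"wy": 0,"wz": 0,"gripper": 140},
  {"dx": 0,"dy": 0,"dz": 0,"wx": 0,"wy": 0,"wz": 0,"gripper": 140},
  {"dx": 0,"dy": 0,"dz": 0,"wx": 0,"wy": 0,"wz": 0,"gripper": 140},
  {"dx": 0,"dy": 0,"dz": -0.5,"wx": 0,"wy": 0,"wz": 0,"gripper": 140},
  {"dx": 0,"dy": 0,"dz": -1,"wx": 0,"wy": 0,"wz": 0,"gripper": 140},
  {"dx": 0,"dy": 0,"dz": -1,"wx": 0,"wy": 0,"wz": 0,"gripper": 140},
  {"dx": 0,"dy": 0,"dz": -1,"wx": 0,"wy": 0,"wz": 0,"gripper": 140},
  {"dx": 0,"dy": 0,"dz": -1,"wx": 0,"wy": 0,"wz": 0,"gripper": 140},
  {"dx": 0,"dy": 0,"dz": -1,"wx": 0,"wy": 0,"wz": 0,"gripper": 140},
  {"dx": 0,"dy": 0,"dz": -1,"wx": 0,"wy": 0,"wz": 0,"gripper": 140},
  {"dx": -0.8,"dy": 0,"dz": -1,"wx": 0,"wy": 0,"wz": 0,"gripper": 140},
  {"dx": -0.8,"dy": 0.5,"dz": -1,"wx": 0,"wy": 0,"wz": 0,"gripper": 140},
  {"dx": -0.8,"dy": 0.5,"dz": 0,"wx": 0,"wy": 0,"wz": 0,"gripper": 140},
  {"dx": 0,"dy": 0,"dz": 0,"wx": 0,"wy": 0,"wz": 0,"gripper": 140},
  {"dx": 0,"dy": 0,"dz": 0,"wx": 0,"wy": 0,"wz": 0,"gripper": 140},
])

```text
time: 18.52
tool_pos: [0.4074, 0.2901, 0.3441]
ee_rot: [-3.141, -0.002, 0.148]
wrist_force: [0.4, -0.3, -0.1]
width: 0.0426
finger_force: 0.0
```

```bash
cat > chk.py <<'E'
from mod import *
import sys
from stand import stand
def modc(n,col,box):
    c,o=mods(n,col,box)
    for r,mk in o:
        if len(mk)<2: print('marks',len(mk),cv2.boxPoints(r).round().tolist()); continue
        S,D=[onz(c,p,.108)[0][:2] for p in(mk[0][1],mk[-1][1])]
        d=(S-D)/np.linalg.norm(S-D); print(col,'C',(D+d*.0403).round(4),'yaw',np.arctan2(d[1],d[0]).round(3),'SD',np.linalg.norm(S-D).round(4))
E
python3 - <<'E'
from chk import *
im,c=snap('wrist','s3.png'); print(robot.get_obs()['tool_pos'])
save(im,'s3v.png')
E
```

```text
[0.40774293 0.29031655 0.34313146]
```

View pics/s3v.png

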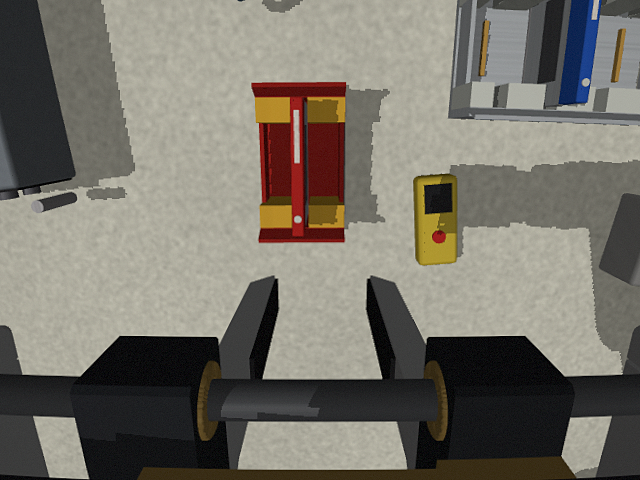

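The red module stands in the stand's slot, with its stripe at (297,136) and dot at (297,219). I'll check its pose from the marks and work out the move to the first spare.

```bash
python3 - <<'E'
from chk import *
im,c=load('s3.png'); h=cv2.cvtColor(im,cv2.COLOR_RGB2HSV)
m=((h[...,1]<90)&(h[...,2]>110)).astype(np.uint8); k=np.zeros_like(m);k[85:240,288:308]=m[85:240,288:308]
n,l,s,ce=cv2.connectedComponentsWithStats(k); mk=[ce[i] for i in range(1,n) if s[i,4]>8]; print(mk)
S,D=[onz(c,p,.108)[0][:2] for p in(mk[0],mk[-1])]; d=(S-D)/np.linalg.norm(S-D)
print('C',(D+d*.0403).round(4),np.arctan2(d[1],d[0]).round(3),np.linalg.norm(S-D).round(4))
E
python3 go.py .6325 -.1861 .334 -.139
```

```text
[array([296.2006689 , 136.57525084]), array([297.30612245, 218.93877551])]
C [0.4515 0.3177] 0.146 0.0651
t 18.5667 pos [0.4077 0.2903 0.3431] rot [-3.141e+00 -1.000e-03  1.480e-01] wz 2.39 then units dx,dy,dz [14.43 22.03  0.46]
```

>>> carry_out([
  {"dx": 0,"dy": 0,"dz": 0,"wx": 0,"wy": 0,"wz": 0.8,"gripper": 140},
  {"dx": 0,"dy": 0,"dz": 0,"wx": 0,"wy": 0,"wz": 0.8,"gripper": 140},
  {"dx": 0,"dy": 0,"dz": 0,"wx": 0,"wy": 0,"wz": 0.79,"gripper": 140},
  {"dx": 0.65,"dy": 1,"dz": 0,"wx": 0,"wy": 0,"wz": 0,"gripper": 140},
  {"dx": 0.65,"dy": 1,"dz": 0,"wx": 0,"wy": 0,"wz": 0,"gripper": 140},
  {"dx": 0.65,"dy": 1,"dz": 0,"wx": 0,"wy": 0,"wz": 0,"gripper": 140},
  {"dx": 0.65,"dy": 1,"dz": 0,"wx": 0,"wy": 0,"wz": 0,"gripper": 140},
  {"dx": 0.65,"dy": 1,"dz": 0,"wx": 0,"wy": 0,"wz": 0,"gripper": 140},
  {"dx": 0.65,"dy": 1,"dz": 0,"wx": 0,"wy": 0,"wz": 0,"gripper": 140},
  {"dx": 0.65,"dy": 1,"dz": 0,"wx": 0,"wy": 0,"wz": 0,"gripper": 140},
  {"dx": 0.65,"dy": 1,"dz": 0,"wx": 0,"wy": 0,"wz": 0,"gripper": 140},
  {"dx": 0.65,"dy": 1,"dz": 0,"wx": 0,"wy": 0,"wz": 0,"gripper": 140},
  {"dx": 0.65,"dy": 1,"dz": 0,"wx": 0,"wy": 0,"wz": 0,"gripper": 140},
  {"dx": 0.65,"dy": 1,"dz": 0,"wx": 0,"wy": 0,"wz": 0,"gripper": 140},
  {"dx": 0.65,"dy": 1,"dz": 0,"wx": 0,"wy": 0,"wz": 0,"gripper": 140},
  {"dx": 0.65,"dy": 1,"dz": 0,"wx": 0,"wy": 0,"wz": 0,"gripper": 140},
  {"dx": 0.65,"dy": 1,"dz": 0,"wx": 0,"wy": 0,"wz": 0,"gripper": 140},
  {"dx": 0.65,"dy": 1,"dz": 0,"wx": 0,"wy": 0,"wz": 0,"gripper": 140},
  {"dx": 0.65,"dy": 1,"dz": 0,"wx": 0,"wy": 0,"wz": 0,"gripper": 140},
])

```text
time: 20.15
tool_pos: [0.5706, -0.0566, 0.3413]
ee_rot: [-3.141, 0.002, -0.138]
wrist_force: [1.3, -0.7, 0.7]
width: 0.042
finger_force: 0.0
```

>>> carry_out([
  {"dx": 0.65,"dy": 1,"dz": 0.8,"wx": 0,"wy": 0,"wz": 0,"gripper": 140},
  {"dx": 0.65,"dy": 1,"dz": 0.8,"wx": 0,"wy": 0,"wz": 0,"gripper": 140},
  {"dx": 0.65,"dy": 1,"dz": 0.8,"wx": 0,"wy": 0,"wz": 0,"gripper": 140},
  {"dx": 0.65,"dy": 1,"dz": 0.8,"wx": 0,"wy": 0,"wz": 0,"gripper": 140},
  {"dx": 0.7,"dy": 1,"dz": 0.8,"wx": 0,"wy": 0,"wz": 0,"gripper": 140},
  {"dx": 0.73,"dy": 1,"dz": 0.6,"wx": 0,"wy": 0,"wz": 0,"gripper": 140},
  {"dx": 0,"dy": 0,"dz": 0,"wx": 0,"wy": 0,"wz": 0,"gripper": 140},
  {"dx": 0,"dy": 0,"dz": 0,"wx": 0,"wy": 0,"wz": 0,"gripper": 140},
  {"dx": 0,"dy": 0,"dz": 0,"wx": 0,"wy": 0,"wz": 0,"gripper": 140},
])

```text
time: 20.9
tool_pos: [0.6331, -0.185, 0.2501]
ee_rot: [-3.141, 0.001, -0.138]
wrist_force: [-0.4, 0.9, 0.7]
width: 0.0424
finger_force: 0.0
```

```bash
python3 go.py .6325 -.1861 .174 -.139
```

```text
t 20.9 pos [ 0.6331 -0.185   0.2501] rot [-3.141e+00  1.000e-03 -1.380e-01] wz 0.01 then units dx,dy,dz [-0.02  0.06  3.81]
```

>>> carry_out([
  {"dx": -0.02,"dy": 0.04,"dz": 0.8,"wx": 0,"wy": 0,"wz": 0,"gripper": 140},
  {"dx": 0,"dy": 0,"dz": 0.8,"wx": 0,"wy": 0,"wz": 0,"gripper": 140},
  {"dx": 0,"dy": 0,"dz": 0.8,"wx": 0,"wy": 0,"wz": 0,"gripper": 140},
  {"dx": 0,"dy": 0,"dz": 0.8,"wx": 0,"wy": 0,"wz": 0,"gripper": 140},
  {"dx": 0,"dy": 0,"dz": 0.6,"wx": 0,"wy": 0,"wz": 0,"gripper": 140},
  {"dx": 0,"dy": 0,"dz": 0,"wx": 0,"wy": 0,"wz": 0,"gripper": 140},
  {"dx": 0,"dy": 0,"dz": 0,"wx": 0,"wy": 0,"wz": 0,"gripper": 140},
  {"dx": 0,"dy": 0,"dz": 0,"wx": 0,"wy": 0,"wz": 0,"gripper": 140},
  {"dx": 0,"dy": 0,"dz": 0,"wx": 0,"wy": 0,"wz": 0,"gripper": 200},
  {"dx": 0,"dy": 0,"dz": 0,"wx": 0,"wy": 0,"wz": 0,"gripper": 220},
  {"dx": 0,"dy": 0,"dz": 0,"wx": 0,"wy": 0,"wz": 0,"gripper": 255},
  {"dx": 0,"dy": 0,"dz": 0,"wx": 0,"wy": 0,"wz": 0,"gripper": 255},
  {"dx": 0,"dy": 0,"dz": 0,"wx": 0,"wy": 0,"wz": 0,"gripper": 255},
  {"dx": 0,"dy": 0,"dz": 0,"wx": 0,"wy": 0,"wz": 0,"gripper": 255},
  {"dx": 0,"dy": 0,"dz": 0,"wx": 0,"wy": 0,"wz": 0,"gripper": 255},
  {"dx": 0,"dy": 0,"dz": 0,"wx": 0,"wy": 0,"wz": 0,"gripper": 255},
  {"dx": 0,"dy": 0,"dz": 0,"wx": 0,"wy": 0,"wz": 0,"gripper": 255},
])

```text
time: 22.32
tool_pos: [0.6324, -0.1862, 0.1751]
ee_rot: [3.141, -0.0, -0.138]
wrist_force: [-0.3, 0.1, 1.8]
width: 0.0099
finger_force: 30.0
```

>>> carry_out([
  {"dx": 0,"dy": 0,"dz": -0.25,"wx": 0,"wy": 0,"wz": 0,"gripper": 255},
  {"dx": 0,"dy": 0,"dz": -0.5,"wx": 0,"wy": 0,"wz": 0,"gripper": 255},
  {"dx": 0,"dy": 0,"dz": -0.75,"wx": 0,"wy": 0,"wz": 0,"gripper": 255},
  {"dx": 0,"dy": 0,"dz": -1,"wx": 0,"wy": 0,"wz": 0,"gripper": 255},
  {"dx": 0,"dy": 0,"dz": -1,"wx": 0,"wy": 0,"wz": 0,"gripper": 255},
  {"dx": 0,"dy": 0,"dz": -1,"wx": 0,"wy": 0,"wz": 0,"gripper": 255},
  {"dx": 0,"dy": 0,"dz": -1,"wx": 0,"wy": 0,"wz": 0,"gripper": 255},
  {"dx": 0,"dy": 0,"dz": -1,"wx": 0,"wy": 0,"wz": 0,"gripper": 255},
  {"dx": 0,"dy": 0,"dz": -0.5,"wx": 0,"wy": 0,"wz": 0,"gripper": 255},
  {"dx": 0,"dy": 0,"dz": 0,"wx": 0,"wy": 0,"wz": -0.75,"gripper": 255},
  {"dx": 0,"dy": 0,"dz": 0,"wx": 0,"wy": 0,"wz": -0.75,"gripper": 255},
  {"dx": 0,"dy": 0,"dz": 0,"wx": 0,"wy": 0,"wz": -0.75,"gripper": 255},
  {"dx": 0,"dy": 0,"dz": 0,"wx": 0,"wy": 0,"wz": 0,"gripper": 255},
  {"dx": 0,"dy": 0,"dz": 0,"wx": 0,"wy": 0,"wz": 0,"gripper": 255},
])

```text
time: 23.48
tool_pos: [0.6322, -0.186, 0.3145]
ee_rot: [-3.141, 0.001, 0.129]
wrist_force: [0.2, 1.1, -2.0]
width: 0.0099
finger_force: 30.0
```

```bash
python3 go.py .597 .0681 .315 .132
```

```text
t 23.4833 pos [ 0.6322 -0.186   0.3145] rot [-3.141e+00  1.000e-03  1.290e-01] wz -0.02 then units dx,dy,dz [ -0.07 -12.83  -0.02]
```

>>> carry_out([
  {"dx": 0,"dy": -0.4,"dz": 0,"wx": 0,"wy": 0,"wz": -0.02,"gripper": 255},
  {"dx": -0.07,"dy": -0.8,"dz": 0,"wx": 0,"wy": 0,"wz": 0,"gripper": 255},
  {"dx": 0,"dy": -1,"dz": 0,"wx": 0,"wy": 0,"wz": 0,"gripper": 255},
  {"dx": 0,"dy": -1,"dz": 0,"wx": 0,"wy": 0,"wz": 0,"gripper": 255},
  {"dx": 0,"dy": -1,"dz": 0,"wx": 0,"wy": 0,"wz": 0,"gripper": 255},
  {"dx": 0,"dy": -1,"dz": 0,"wx": 0,"wy": 0,"wz": 0,"gripper": 255},
  {"dx": 0,"dy": -1,"dz": 0,"wx": 0,"wy": 0,"wz": 0,"gripper": 255},
  {"dx": 0,"dy": -1,"dz": 0,"wx": 0,"wy": 0,"wz": 0,"gripper": 255},
  {"dx": 0,"dy": -1,"dz": 0,"wx": 0,"wy": 0,"wz": 0,"gripper": 255},
  {"dx": 0,"dy": -1,"dz": 0,"wx": 0,"wy": 0,"wz": 0,"gripper": 255},
  {"dx": 0,"dy": -1,"dz": 0,"wx": 0,"wy": 0,"wz": 0,"gripper": 255},
  {"dx": 0,"dy": -1,"dz": 0,"wx": 0,"wy": 0,"wz": 0,"gripper": 255},
  {"dx": 0,"dy": -1,"dz": 0,"wx": 0,"wy": 0,"wz": 0,"gripper": 255},
  {"dx": 0,"dy": -0.63,"dz": 0,"wx": 0,"wy": 0,"wz": 0,"gripper": 255},
  {"dx": 0,"dy": 0,"dz": 0.5,"wx": 0,"wy": 0,"wz": 0,"gripper": 255},
  {"dx": 0,"dy": 0,"dz": 0.9,"wx": 0,"wy": 0,"wz": 0,"gripper": 255},
  {"dx": 0,"dy": 0,"dz": 0.9,"wx": 0,"wy": 0,"wz": 0,"gripper": 255},
  {"dx": 0,"dy": 0,"dz": 0.4,"wx": 0,"wy": 0,"wz": 0,"gripper": 255},
  {"dx": 0,"dy": 0,"dz": 0,"wx": 0,"wy": 0,"wz": 0,"gripper": 255},
  {"dx": 0,"dy": 0,"dz": 0,"wx": 0,"wy": 0,"wz": 0,"gripper": 255},
])

```text
time: 25.15
tool_pos: [0.5964, 0.0675, 0.2602]
ee_rot: [3.141, 0.001, 0.133]
wrist_force: [0.3, -1.0, -1.6]
width: 0.0096
finger_force: 30.0
```

```bash
python3 go.py .597 .0681 .175 .132
```

```text
t 25.15 pos [0.5964 0.0675 0.2602] rot [3.141e+00 1.000e-03 1.330e-01] wz 0.01 then units dx,dy,dz [ 0.03 -0.03  4.26]
```

>>> carry_out([
  {"dx": 0.03,"dy": -0.02,"dz": 0.4,"wx": 0,"wy": 0,"wz": 0,"gripper": 255},
  {"dx": 0,"dy": 0,"dz": 0.4,"wx": 0,"wy": 0,"wz": 0,"gripper": 255},
  {"dx": 0,"dy": 0,"dz": 0.4,"wx": 0,"wy": 0,"wz": 0,"gripper": 255},
  {"dx": 0,"dy": 0,"dz": 0.4,"wx": 0,"wy": 0,"wz": 0,"gripper": 255},
  {"dx": 0,"dy": 0,"dz": 0.4,"wx": 0,"wy": 0,"wz": 0,"gripper": 255},
  {"dx": 0,"dy": 0,"dz": 0.4,"wx": 0,"wy": 0,"wz": 0,"gripper": 255},
  {"dx": 0,"dy": 0,"dz": 0,"wx": 0,"wy": 0,"wz": 0,"gripper": 255},
])

```text
time: 25.73
tool_pos: [0.5962, 0.0685, 0.21]
ee_rot: [-3.141, 0.005, 0.134]
wrist_force: [-0.7, -0.2, -2.6]
width: 0.0098
finger_force: 30.0
```

>>> carry_out([
  {"dx": 0,"dy": 0,"dz": 0.4,"wx": 0,"wy": 0,"wz": 0,"gripper": 255},
  {"dx": 0,"dy": 0,"dz": 0.4,"wx": 0,"wy": 0,"wz": 0,"gripper": 255},
  {"dx": 0,"dy": 0,"dz": 0.4,"wx": 0,"wy": 0,"wz": 0,"gripper": 255},
  {"dx": 0,"dy": 0,"dz": 0.3,"wx": 0,"wy": 0,"wz": 0,"gripper": 255},
  {"dx": 0,"dy": 0,"dz": 0.2,"wx": 0,"wy": 0,"wz": 0,"gripper": 255},
  {"dx": 0,"dy": 0,"dz": 0,"wx": 0,"wy": 0,"wz": 0,"gripper": 255},
  {"dx": 0,"dy": 0,"dz": 0,"wx": 0,"wy": 0,"wz": 0,"gripper": 255},
  {"dx": 0,"dy": 0,"dz": 0,"wx": 0,"wy": 0,"wz": 0,"gripper": 255},
])

```text
time: 26.4
tool_pos: [0.5974, 0.0685, 0.1793]
ee_rot: [3.141, -0.001, 0.134]
wrist_force: [0.7, 0.1, -2.2]
width: 0.0098
finger_force: 30.0
```

Now I'll lower the last 4.5 mm, release, rise, and head back for the second spare.

>>> carry_out([
  {"dx": 0,"dy": 0,"dz": 0.12,"wx": 0,"wy": 0,"wz": 0,"gripper": 255},
  {"dx": 0,"dy": 0,"dz": 0.12,"wx": 0,"wy": 0,"wz": 0,"gripper": 255},
  {"dx": 0,"dy": 0,"dz": 0,"wx": 0,"wy": 0,"wz": 0,"gripper": 255},
  {"dx": 0,"dy": 0,"dz": 0,"wx": 0,"wy": 0,"wz": 0,"gripper": 255},
  {"dx": 0,"dy": 0,"dz": 0,"wx": 0,"wy": 0,"wz": 0,"gripper": 220},
  {"dx": 0,"dy": 0,"dz": 0,"wx": 0,"wy": 0,"wz": 0,"gripper": 180},
  {"dx": 0,"dy": 0,"dz": 0,"wx": 0,"wy": 0,"wz": 0,"gripper": 150},
  {"dx": 0,"dy": 0,"dz": 0,"wx": 0,"wy": 0,"wz": 0,"gripper": 150},
  {"dx": 0,"dy": 0,"dz": 0,"wx": 0,"wy": 0,"wz": 0,"gripper": 150},
  {"dx": 0,"dy": 0,"dz": 0,"wx": 0,"wy": 0,"wz": 0,"gripper": 150},
  {"dx": 0,"dy": 0,"dz": -0.5,"wx": 0,"wy": 0,"wz": 0,"gripper": 150},
  {"dx": 0,"dy": 0,"dz": -1,"wx": 0,"wy": 0,"wz": 0,"gripper": 150},
  {"dx": 0,"dy": 0,"dz": -1,"wx": 0,"wy": 0,"wz": 0,"gripper": 150},
  {"dx": 0,"dy": 0,"dz": -1,"wx": 0,"wy": 0,"wz": 0,"gripper": 150},
  {"dx": 0,"dy": 0,"dz": -1,"wx": 0,"wy": 0,"wz": 0,"gripper": 140},
  {"dx": 0,"dy": 0,"dz": 0,"wx": 0,"wy": 0,"wz": 0.75,"gripper": 140},
  {"dx": 0,"dy": 0,"dz": 0,"wx": 0,"wy": 0,"wz": 0.75,"gripper": 140},
  {"dx": 0,"dy": 0,"dz": 0,"wx": 0,"wy": 0,"wz": 0.75,"gripper": 140},
  {"dx": 0,"dy": 0,"dz": 0,"wx": 0,"wy": 0,"wz": 0,"gripper": 140},
])

```text
time: 27.98
tool_pos: [0.5973, 0.0685, 0.2652]
ee_rot: [-3.141, -0.001, -0.137]
wrist_force: [0.1, -0.5, 0.0]
width: 0.0421
finger_force: 0.0
```

```bash
python3 go.py .6261 -.2316 .26 -.139
```

```text
t 27.9833 pos [0.5973 0.0685 0.2652] rot [-3.141e+00 -1.000e-03 -1.370e-01] wz 0.01 then units dx,dy,dz [ 3.51 14.66  0.26]
```

>>> carry_out([
  {"dx": 0.25,"dy": 1,"dz": 0,"wx": 0,"wy": 0,"wz": 0,"gripper": 140},
  {"dx": 0.25,"dy": 1,"dz": 0,"wx": 0,"wy": 0,"wz": 0,"gripper": 140},
  {"dx": 0.25,"dy": 1,"dz": 0,"wx": 0,"wy": 0,"wz": 0,"gripper": 140},
  {"dx": 0.25,"dy": 1,"dz": 0,"wx": 0,"wy": 0,"wz": 0,"gripper": 140},
  {"dx": 0.25,"dy": 1,"dz": 0,"wx": 0,"wy": 0,"wz": 0,"gripper": 140},
  {"dx": 0.25,"dy": 1,"dz": 0,"wx": 0,"wy": 0,"wz": 0,"gripper": 140},
  {"dx": 0.25,"dy": 1,"dz": 0,"wx": 0,"wy": 0,"wz": 0,"gripper": 140},
  {"dx": 0.25,"dy": 1,"dz": 0,"wx": 0,"wy": 0,"wz": 0,"gripper": 140},
  {"dx": 0.25,"dy": 1,"dz": 0,"wx": 0,"wy": 0,"wz": 0,"gripper": 140},
  {"dx": 0.25,"dy": 1,"dz": 0,"wx": 0,"wy": 0,"wz": 0,"gripper": 140},
  {"dx": 0.25,"dy": 1,"dz": 0,"wx": 0,"wy": 0,"wz": 0,"gripper": 140},
  {"dx": 0.25,"dy": 1,"dz": 0,"wx": 0,"wy": 0,"wz": 0,"gripper": 140},
  {"dx": 0.25,"dy": 1,"dz": 0,"wx": 0,"wy": 0,"wz": 0,"gripper": 140},
  {"dx": 0.25,"dy": 1,"dz": 0,"wx": 0,"wy": 0,"wz": 0,"gripper": 140},
  {"dx": 0,"dy": 0.66,"dz": 0,"wx": 0,"wy": 0,"wz": 0,"gripper": 140},
  {"dx": 0,"dy": 0,"dz": 0,"wx": 0,"wy": 0,"wz": 0,"gripper": 140},
  {"dx": 0,"dy": 0,"dz": 0,"wx": 0,"wy": 0,"wz": 0,"gripper": 140},
  {"dx": 0,"dy": 0,"dz": 0,"wx": 0,"wy": 0,"wz": 0,"gripper": 140},
])

```text
time: 29.48
tool_pos: [0.6268, -0.2305, 0.2643]
ee_rot: [-3.141, -0.0, -0.135]
wrist_force: [0.2, -0.5, -0.1]
width: 0.0423
finger_force: 0.0
```

```bash
python3 go.py .6261 -.2316 .174 -.139
```

```text
t 29.4833 pos [ 0.6268 -0.2305  0.2643] rot [-3.141 -0.    -0.135] wz 0.04 then units dx,dy,dz [-0.03  0.06  4.51]
```

>>> carry_out([
  {"dx": -0.03,"dy": 0.05,"dz": 0.9,"wx": 0,"wy": 0,"wz": 0.03,"gripper": 140},
  {"dx": 0,"dy": 0,"dz": 0.9,"wx": 0,"wy": 0,"wz": 0,"gripper": 140},
  {"dx": 0,"dy": 0,"dz": 0.9,"wx": 0,"wy": 0,"wz": 0,"gripper": 140},
  {"dx": 0,"dy": 0,"dz": 0.9,"wx": 0,"wy": 0,"wz": 0,"gripper": 140},
  {"dx": 0,"dy": 0,"dz": 0.9,"wx": 0,"wy": 0,"wz": 0,"gripper": 140},
  {"dx": 0,"dy": 0,"dz": 0,"wx": 0,"wy": 0,"wz": 0,"gripper": 140},
  {"dx": 0,"dy": 0,"dz": 0,"wx": 0,"wy": 0,"wz": 0,"gripper": 140},
  {"dx": 0,"dy": 0,"dz": 0,"wx": 0,"wy": 0,"wz": 0,"gripper": 140},
  {"dx": 0,"dy": 0,"dz": 0,"wx": 0,"wy": 0,"wz": 0,"gripper": 200},
  {"dx": 0,"dy": 0,"dz": 0,"wx": 0,"wy": 0,"wz": 0,"gripper": 220},
  {"dx": 0,"dy": 0,"dz": 0,"wx": 0,"wy": 0,"wz": 0,"gripper": 255},
  {"dx": 0,"dy": 0,"dz": 0,"wx": 0,"wy": 0,"wz": 0,"gripper": 255},
  {"dx": 0,"dy": 0,"dz": 0,"wx": 0,"wy": 0,"wz": 0,"gripper": 255},
  {"dx": 0,"dy": 0,"dz": 0,"wx": 0,"wy": 0,"wz": 0,"gripper": 255},
  {"dx": 0,"dy": 0,"dz": 0,"wx": 0,"wy": 0,"wz": 0,"gripper": 255},
  {"dx": 0,"dy": 0,"dz": 0,"wx": 0,"wy": 0,"wz": 0,"gripper": 255},
  {"dx": 0,"dy": 0,"dz": 0,"wx": 0,"wy": 0,"wz": 0,"gripper": 255},
])

```text
time: 30.9
tool_pos: [0.6261, -0.2325, 0.1744]
ee_rot: [3.141, -0.0, -0.14]
wrist_force: [-0.4, -0.0, 2.8]
width: 0.0097
finger_force: 30.0
```

>>> carry_out([
  {"dx": 0,"dy": 0,"dz": -0.25,"wx": 0,"wy": 0,"wz": 0,"gripper": 255},
  {"dx": 0,"dy": 0,"dz": -0.5,"wx": 0,"wy": 0,"wz": 0,"gripper": 255},
  {"dx": 0,"dy": 0,"dz": -0.75,"wx": 0,"wy": 0,"wz": 0,"gripper": 255},
  {"dx": 0,"dy": 0,"dz": -1,"wx": 0,"wy": 0,"wz": 0,"gripper": 255},
  {"dx": 0,"dy": 0,"dz": -1,"wx": 0,"wy": 0,"wz": 0,"gripper": 255},
  {"dx": 0,"dy": 0,"dz": -1,"wx": 0,"wy": 0,"wz": 0,"gripper": 255},
  {"dx": 0,"dy": 0,"dz": -1,"wx": 0,"wy": 0,"wz": 0,"gripper": 255},
  {"dx": 0,"dy": 0,"dz": -1,"wx": 0,"wy": 0,"wz": 0,"gripper": 255},
  {"dx": 0,"dy": 0,"dz": -0.5,"wx": 0,"wy": 0,"wz": 0,"gripper": 255},
  {"dx": 0,"dy": 0,"dz": 0,"wx": 0,"wy": 0,"wz": -0.75,"gripper": 255},
  {"dx": 0,"dy": 0,"dz": 0,"wx": 0,"wy": 0,"wz": -0.75,"gripper": 255},
  {"dx": 0,"dy": 0,"dz": 0,"wx": 0,"wy": 0,"wz": -0.75,"gripper": 255},
  {"dx": 0,"dy": 0,"dz": 0,"wx": 0,"wy": 0,"wz": 0,"gripper": 255},
  {"dx": 0,"dy": 0,"dz": 0,"wx": 0,"wy": 0,"wz": 0,"gripper": 255},
])

```text
time: 32.07
tool_pos: [0.626, -0.2323, 0.3136]
ee_rot: [-3.141, 0.001, 0.128]
wrist_force: [0.4, -0.1, -1.9]
width: 0.0098
finger_force: 30.0
```

```bash
python3 go.py .6031 .0224 .314 .132
```

```text
t 32.0667 pos [ 0.626  -0.2323  0.3136] rot [-3.141e+00  1.000e-03  1.280e-01] wz -0.03 then units dx,dy,dz [  0.54 -12.78  -0.02]
```

>>> carry_out([
  {"dx": 0,"dy": -0.4,"dz": 0,"wx": 0,"wy": 0,"wz": -0.03,"gripper": 255},
  {"dx": 0.27,"dy": -0.8,"dz": 0,"wx": 0,"wy": 0,"wz": 0,"gripper": 255},
  {"dx": 0.27,"dy": -1,"dz": 0,"wx": 0,"wy": 0,"wz": 0,"gripper": 255},
  {"dx": 0,"dy": -1,"dz": 0,"wx": 0,"wy": 0,"wz": 0,"gripper": 255},
  {"dx": 0,"dy": -1,"dz": 0,"wx": 0,"wy": 0,"wz": 0,"gripper": 255},
  {"dx": 0,"dy": -1,"dz": 0,"wx": 0,"wy": 0,"wz": 0,"gripper": 255},
  {"dx": 0,"dy": -1,"dz": 0,"wx": 0,"wy": 0,"wz": 0,"gripper": 255},
  {"dx": 0,"dy": -1,"dz": 0,"wx": 0,"wy": 0,"wz": 0,"gripper": 255},
  {"dx": 0,"dy": -1,"dz": 0,"wx": 0,"wy": 0,"wz": 0,"gripper": 255},
  {"dx": 0,"dy": -1,"dz": 0,"wx": 0,"wy": 0,"wz": 0,"gripper": 255},
  {"dx": 0,"dy": -1,"dz": 0,"wx": 0,"wy": 0,"wz": 0,"gripper": 255},
  {"dx": 0,"dy": -1,"dz": 0,"wx": 0,"wy": 0,"wz": 0,"gripper": 255},
  {"dx": 0,"dy": -1,"dz": 0,"wx": 0,"wy": 0,"wz": 0,"gripper": 255},
  {"dx": 0,"dy": -0.58,"dz": 0,"wx": 0,"wy": 0,"wz": 0,"gripper": 255},
  {"dx": 0,"dy": 0,"dz": 0.5,"wx": 0,"wy": 0,"wz": 0,"gripper": 255},
  {"dx": 0,"dy": 0,"dz": 0.9,"wx": 0,"wy": 0,"wz": 0,"gripper": 255},
  {"dx": 0,"dy": 0,"dz": 0.9,"wx": 0,"wy": 0,"wz": 0,"gripper": 255},
  {"dx": 0,"dy": 0,"dz": 0.4,"wx": 0,"wy": 0,"wz": 0,"gripper": 255},
  {"dx": 0,"dy": 0,"dz": 0,"wx": 0,"wy": 0,"wz": 0,"gripper": 255},
  {"dx": 0,"dy": 0,"dz": 0,"wx": 0,"wy": 0,"wz": 0,"gripper": 255},
])

```text
time: 33.73
tool_pos: [0.6025, 0.0219, 0.2594]
ee_rot: [3.142, 0.001, 0.133]
wrist_force: [-0.6, 0.1, -0.9]
width: 0.01
finger_force: 30.0
```

```bash
python3 go.py .6033 .0224 .174 .132
```

```text
t 33.7333 pos [0.6025 0.0219 0.2594] rot [3.142e+00 1.000e-03 1.330e-01] wz 0.01 then units dx,dy,dz [ 0.04 -0.02  4.27]
```

>>> carry_out([
  {"dx": 0.04,"dy": -0.02,"dz": 0.4,"wx": 0,"wy": 0,"wz": 0,"gripper": 255},
  {"dx": 0,"dy": 0,"dz": 0.4,"wx": 0,"wy": 0,"wz": 0,"gripper": 255},
  {"dx": 0,"dy": 0,"dz": 0.4,"wx": 0,"wy": 0,"wz": 0,"gripper": 255},
  {"dx": 0,"dy": 0,"dz": 0.4,"wx": 0,"wy": 0,"wz": 0,"gripper": 255},
  {"dx": 0,"dy": 0,"dz": 0.4,"wx": 0,"wy": 0,"wz": 0,"gripper": 255},
  {"dx": 0,"dy": 0,"dz": 0.4,"wx": 0,"wy": 0,"wz": 0,"gripper": 255},
  {"dx": 0,"dy": 0,"dz": 0,"wx": 0,"wy": 0,"wz": 0,"gripper": 255},
])

```text
time: 34.32
tool_pos: [0.6024, 0.0228, 0.2092]
ee_rot: [-3.141, 0.004, 0.134]
wrist_force: [-0.5, 0.7, -3.1]
width: 0.0102
finger_force: 30.0
```

>>> carry_out([
  {"dx": 0,"dy": 0,"dz": 0.4,"wx": 0,"wy": 0,"wz": 0,"gripper": 255},
  {"dx": 0,"dy": 0,"dz": 0.4,"wx": 0,"wy": 0,"wz": 0,"gripper": 255},
  {"dx": 0,"dy": 0,"dz": 0.4,"wx": 0,"wy": 0,"wz": 0,"gripper": 255},
  {"dx": 0,"dy": 0,"dz": 0.3,"wx": 0,"wy": 0,"wz": 0,"gripper": 255},
  {"dx": 0,"dy": 0,"dz": 0.2,"wx": 0,"wy": 0,"wz": 0,"gripper": 255},
  {"dx": 0,"dy": 0,"dz": 0,"wx": 0,"wy": 0,"wz": 0,"gripper": 255},
  {"dx": 0,"dy": 0,"dz": 0,"wx": 0,"wy": 0,"wz": 0,"gripper": 255},
  {"dx": 0,"dy": 0,"dz": 0,"wx": 0,"wy": 0,"wz": 0,"gripper": 255},
])

```text
time: 34.98
tool_pos: [0.6036, 0.0229, 0.1785]
ee_rot: [3.141, -0.001, 0.134]
wrist_force: [-0.5, -0.4, -1.8]
width: 0.0099
finger_force: 30.0
```

>>> carry_out([
  {"dx": 0,"dy": 0,"dz": 0.12,"wx": 0,"wy": 0,"wz": 0,"gripper": 255},
  {"dx": 0,"dy": 0,"dz": 0.12,"wx": 0,"wy": 0,"wz": 0,"gripper": 255},
  {"dx": 0,"dy": 0,"dz": 0,"wx": 0,"wy": 0,"wz": 0,"gripper": 255},
  {"dx": 0,"dy": 0,"dz": 0,"wx": 0,"wy": 0,"wz": 0,"gripper": 255},
  {"dx": 0,"dy": 0,"dz": 0,"wx": 0,"wy": 0,"wz": 0,"gripper": 220},
  {"dx": 0,"dy": 0,"dz": 0,"wx": 0,"wy": 0,"wz": 0,"gripper": 180},
  {"dx": 0,"dy": 0,"dz": 0,"wx": 0,"wy": 0,"wz": 0,"gripper": 150},
  {"dx": 0,"dy": 0,"dz": 0,"wx": 0,"wy": 0,"wz": 0,"gripper": 150},
  {"dx": 0,"dy": 0,"dz": 0,"wx": 0,"wy": 0,"wz": 0,"gripper": 150},
  {"dx": 0,"dy": 0,"dz": 0,"wx": 0,"wy": 0,"wz": 0,"gripper": 150},
  {"dx": 0,"dy": 0,"dz": -0.5,"wx": 0,"wy": 0,"wz": 0,"gripper": 150},
  {"dx": 0,"dy": 0,"dz": -1,"wx": 0,"wy": 0,"wz": 0,"gripper": 150},
  {"dx": 0,"dy": 0,"dz": -1,"wx": 0,"wy": 0,"wz": 0,"gripper": 150},
  {"dx": 0,"dy": 0,"dz": -1,"wx": 0,"wy": 0,"wz": 0,"gripper": 150},
  {"dx": -0.7,"dy": -0.7,"dz": -1,"wx": 0,"wy": 0,"wz": 0,"gripper": 140},
  {"dx": -0.9,"dy": -0.9,"dz": -1,"wx": 0,"wy": 0,"wz": 0,"gripper": 140},
  {"dx": -0.9,"dy": -0.9,"dz": -1,"wx": 0,"wy": 0,"wz": 0,"gripper": 140},
  {"dx": -0.9,"dy": -0.9,"dz": -1,"wx": 0,"wy": 0,"wz": 0,"gripper": 140},
  {"dx": 0,"dy": 0,"dz": -1,"wx": 0,"wy": 0,"wz": 0,"gripper": 140},
  {"dx": 0,"dy": 0,"dz": 0,"wx": 0,"wy": 0,"wz": 0,"gripper": 140},
])

```text
time: 36.65
tool_pos: [0.5271, 0.0821, 0.3498]
ee_rot: [3.14, -0.011, 0.136]
wrist_force: [0.3, -1.0, 0.9]
width: 0.0425
finger_force: 0.0
```

Run:
```python
from chk import *
im,c=snap('wrist','c2.png'); print(robot.get_obs()['tool_pos']); snap('top','t5.png')
```

```text
[0.5272706  0.08152314 0.34696373]
```

View pics/c2.png

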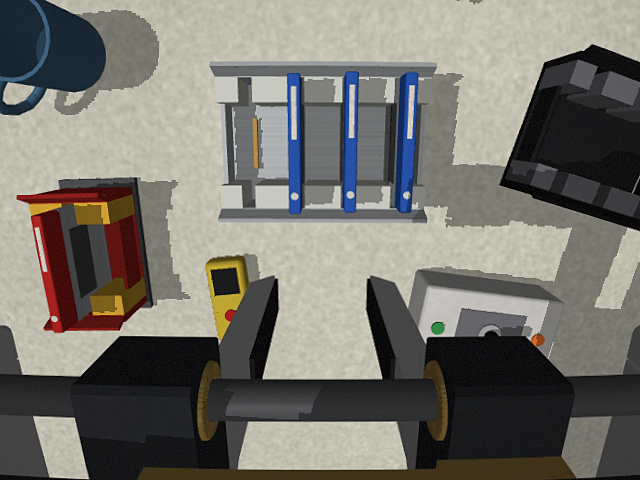

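The cage now holds three blue modules at columns 294, 350 and 407. The rack is empty, and the red module is in the stand at (45,270). I'll verify them numerically.

```bash
python3 - <<'E'
from chk import *
modc('c2.png','blue',(270,60,440,225))
im,c=load('c2.png'); h=cv2.cvtColor(im,cv2.COLOR_RGB2HSV)
# height check from top camera blue extents
ct=load('t5.png')[1]
t,_=load('t5.png'); a,_=load('top0.png')
m=((h[...,1]<90)&(h[...,2]>110)).astype(np.uint8); k=np.zeros_like(m);k[215:335,34:64]=m[215:335,34:64]
n,l,s,ce=cv2.connectedComponentsWithStats(k)
for i in range(1,n):
    if s[i,4]>8: print('red marks',s[i,4],ce[i].round(1),onz(c,ce[i],.108)[0].round(4))
try: stand('t5.png',(110,255,200,350))
except Exception as e: print('x',e)
E
python3 go.py .426 -.1083 .30 0
```

```text
blue C [0.5984 0.069 ] yaw 0.135 SD 0.0661
blue C [0.5912 0.1137] yaw 0.131 SD 0.0646
blue C [0.6044 0.0233] yaw 0.134 SD 0.0658
red marks 211 [ 40.6 248.8] [0.4767 0.3215 0.108 ]
red marks 930 [ 40.  300.7] [0.4273 0.3247 0.108 ]
red marks 34 [ 54.  318.5] [0.4115 0.3123 0.108 ]
areas [np.int32(95), np.int32(94), np.int32(57), np.int32(35)] cen [0.4507 0.3122] yaw 0.1342 0.1023
block local x 0.0362 0.0604 y 0.0209 0.0422
block local x 0.0391 0.0599 y -0.0367 -0.0264
block local x -0.0568 -0.0362 y 0.0094 0.0412
block local x -0.0688 -0.0337 y -0.0447 -0.0059
t 36.75 pos [0.5272 0.0811 0.3444] rot [ 3.141e+00 -3.000e-03  1.340e-01] wz 1.12 then units dx,dy,dz [-5.06  9.47  2.22]
```

All five modules are home. Next is switching the toggle to green.

>>> carry_out([
  {"dx": 0,"dy": 0,"dz": 0,"wx": 0,"wy": 0,"wz": 0.56,"gripper": 140},
  {"dx": 0,"dy": 0,"dz": 0,"wx": 0,"wy": 0,"wz": 0.56,"gripper": 140},
  {"dx": -0.5,"dy": 0.95,"dz": 0,"wx": 0,"wy": 0,"wz": 0,"gripper": 140},
  {"dx": -0.5,"dy": 0.95,"dz": 0,"wx": 0,"wy": 0,"wz": 0,"gripper": 140},
  {"dx": -0.5,"dy": 0.95,"dz": 0,"wx": 0,"wy": 0,"wz": 0,"gripper": 140},
  {"dx": -0.5,"dy": 0.95,"dz": 0,"wx": 0,"wy": 0,"wz": 0,"gripper": 140},
  {"dx": -0.5,"dy": 0.95,"dz": 0,"wx": 0,"wy": 0,"wz": 0,"gripper": 140},
  {"dx": -0.5,"dy": 0.95,"dz": 0,"wx": 0,"wy": 0,"wz": 0,"gripper": 140},
  {"dx": -0.5,"dy": 0.95,"dz": 0.55,"wx": 0,"wy": 0,"wz": 0,"gripper": 140},
  {"dx": -0.5,"dy": 0.95,"dz": 0.55,"wx": 0,"wy": 0,"wz": 0,"gripper": 140},
  {"dx": -0.5,"dy": 0.95,"dz": 0.55,"wx": 0,"wy": 0,"wz": 0,"gripper": 140},
  {"dx": -0.5,"dy": 0.92,"dz": 0.55,"wx": 0,"wy": 0,"wz": 0,"gripper": 140},
  {"dx": 0,"dy": 0,"dz": 0,"wx": 0,"wy": 0,"wz": 0,"gripper": 140},
  {"dx": 0,"dy": 0,"dz": 0,"wx": 0,"wy": 0,"wz": 0,"gripper": 140},
  {"dx": 0,"dy": 0,"dz": 0,"wx": 0,"wy": 0,"wz": 0,"gripper": 140},
])

```text
time: 38.0
tool_pos: [0.4271, -0.1081, 0.2986]
ee_rot: [-3.141, 0.001, -0.001]
wrist_force: [-1.0, 0.5, 0.4]
width: 0.0423
finger_force: 0.0
```

```bash
python3 go.py .426 -.1083 .202 0
```

```text
t 38.0 pos [ 0.4271 -0.1081  0.2986] rot [-3.141e+00  1.000e-03 -1.000e-03] wz -0.01 then units dx,dy,dz [-0.05  0.01  4.83]
```

>>> carry_out([
  {"dx": 0,"dy": 0,"dz": 0.8,"wx": 0,"wy": 0,"wz": 0,"gripper": 140},
  {"dx": 0,"dy": 0,"dz": 0.8,"wx": 0,"wy": 0,"wz": 0,"gripper": 140},
  {"dx": 0,"dy": 0,"dz": 0.8,"wx": 0,"wy": 0,"wz": 0,"gripper": 140},
  {"dx": 0,"dy": 0,"dz": 0.8,"wx": 0,"wy": 0,"wz": 0,"gripper": 140},
  {"dx": 0,"dy": 0,"dz": 0.8,"wx": 0,"wy": 0,"wz": 0,"gripper": 140},
  {"dx": 0,"dy": 0,"dz": 0.83,"wx": 0,"wy": 0,"wz": 0,"gripper": 140},
  {"dx": 0,"dy": 0,"dz": 0,"wx": 0,"wy": 0,"wz": 0,"gripper": 140},
  {"dx": 0,"dy": 0,"dz": 0,"wx": 0,"wy": 0,"wz": 0,"gripper": 140},
  {"dx": 0,"dy": -0.3,"dz": 0,"wx": 0,"wy": 0,"wz": 0,"gripper": 140},
  {"dx": 0,"dy": -0.3,"dz": 0,"wx": 0,"wy": 0,"wz": 0,"gripper": 140},
  {"dx": 0,"dy": -0.3,"dz": 0,"wx": 0,"wy": 0,"wz": 0,"gripper": 140},
  {"dx": 0,"dy": -0.3,"dz": 0,"wx": 0,"wy": 0,"wz": 0,"gripper": 140},
  {"dx": 0,"dy": -0.3,"dz": 0,"wx": 0,"wy": 0,"wz": 0,"gripper": 140},
  {"dx": 0,"dy": -0.3,"dz": 0,"wx": 0,"wy": 0,"wz": 0,"gripper": 140},
  {"dx": 0,"dy": 0,"dz": 0,"wx": 0,"wy": 0,"wz": 0,"gripper": 140},
  {"dx": 0,"dy": 0,"dz": 0,"wx": 0,"wy": 0,"wz": 0,"gripper": 140},
  {"dx": 0,"dy": 0,"dz": 0,"wx": 0,"wy": 0,"wz": 0,"gripper": 140},
  {"dx": 0,"dy": 0,"dz": 0,"wx": 0,"wy": 0,"wz": 0,"gripper": 140},
])

```text
time: 39.5
tool_pos: [0.4265, -0.0719, 0.2022]
ee_rot: [-3.141, 0.001, -0.0]
wrist_force: [-0.7, -0.3, 0.3]
width: 0.0426
finger_force: 0.0
```

>>> carry_out([
  {"dx": 0,"dy": 0.2,"dz": 0,"wx": 0,"wy": 0,"wz": 0,"gripper": 140},
  {"dx": 0,"dy": 0.1,"dz": 0,"wx": 0,"wy": 0,"wz": 0,"gripper": 140},
  {"dx": 0,"dy": 0,"dz": -0.6,"wx": 0,"wy": 0,"wz": 0,"gripper": 140},
  {"dx": 0,"dy": 0,"dz": -1,"wx": 0,"wy": 0,"wz": 0,"gripper": 140},
  {"dx": 0,"dy": 0,"dz": -1,"wx": 0,"wy": 0,"wz": 0,"gripper": 140},
  {"dx": 0,"dy": 0,"dz": -1,"wx": 0,"wy": 0,"wz": 0,"gripper": 140},
  {"dx": 0,"dy": 0,"dz": -1,"wx": 0,"wy": 0,"wz": 0,"gripper": 140},
  {"dx": 0,"dy": 0,"dz": -1,"wx": 0,"wy": 0,"wz": 0,"gripper": 140},
  {"dx": 0,"dy": 1,"dz": -1,"wx": 0,"wy": 0,"wz": 0,"gripper": 140},
  {"dx": -0.3,"dy": 1,"dz": 0,"wx": 0,"wy": 0,"wz": 0,"gripper": 140},
  {"dx": -0.3,"dy": 1,"dz": 0,"wx": 0,"wy": 0,"wz": 0,"gripper": 140},
  {"dx": -0.3,"dy": 1,"dz": 0,"wx": 0,"wy": 0,"wz": 0,"gripper": 140},
  {"dx": -0.3,"dy": 1,"dz": 0,"wx": 0,"wy": 0,"wz": 0,"gripper": 140},
  {"dx": -0.3,"dy": 1,"dz": 0,"wx": 0,"wy": 0,"wz": 0,"gripper": 140},
  {"dx": -0.3,"dy": 1,"dz": 0,"wx": 0,"wy": 0,"wz": 0,"gripper": 140},
  {"dx": -0.3,"dy": 1,"dz": 0,"wx": 0,"wy": 0,"wz": 0,"gripper": 140},
  {"dx": -0.3,"dy": 1,"dz": 0,"wx": 0,"wy": 0,"wz": 0,"gripper": 140},
  {"dx": 0,"dy": 0,"dz": 0,"wx": 0,"wy": 0,"wz": 0,"gripper": 140},
  {"dx": 0,"dy": 0,"dz": 0,"wx": 0,"wy": 0,"wz": 0,"gripper": 140},
])

```text
time: 41.08
tool_pos: [0.3784, -0.2588, 0.3343]
ee_rot: [-3.14, 0.001, -0.003]
wrist_force: [0.3, 0.1, 0.9]
width: 0.0422
finger_force: 0.0
```

Run:
```python
from chk import *
im,c=snap('top','t6.png'); snap('scene','sc6.png'); print(robot.get_obs()['tool_pos'])
a=cv2.resize(im[175:365,100:440],None,fx=2.3,fy=2.3,interpolation=2); save(a,'t6c.png'); print(a.shape)
try: stand('t6.png',(110,255,190,350))
except Exception as e: print('x',e)
```

```text
[ 0.37882839 -0.25772722  0.33452109]
(437, 782, 3)
areas [np.int32(95), np.int32(94), np.int32(54), np.int32(34)] cen [0.4506 0.3122] yaw 0.1341 0.1019
block local x 0.0363 0.0604 y 0.0209 0.0422
block local x 0.0391 0.0599 y -0.0367 -0.0264
block local x -0.0568 -0.0361 y 0.0094 0.0412
block local x -0.0687 -0.0338 y -0.0447 -0.0059
```

View pics/t6c.png

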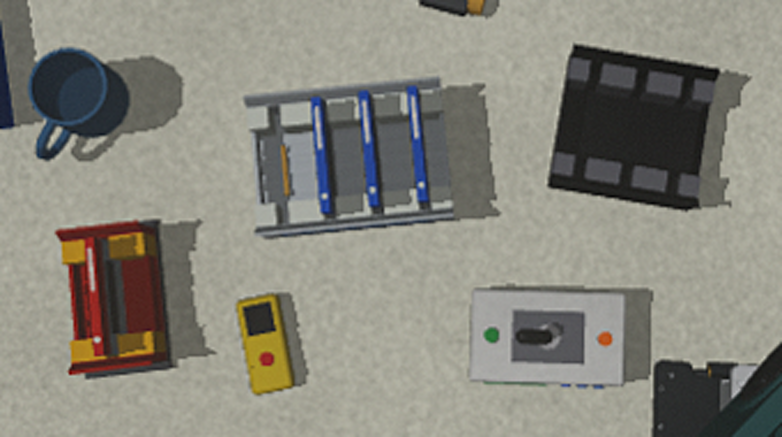

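The crop shows three blue modules in the cage, the red one in the stand, and the bat leaning to the green dot with its end at about (518,338). I'll compare its end with the starting picture to get the angle.

Run:
```python
from h import *
for n in('top0.png','t2.png','t6.png'):
    im,c=load(n); g=im[312:331,315:352].max(2); m=(g<55)
    cols=np.where(m.sum(0)>=2)[0]+315; rows=np.where(m.any(1))[0]+312; print(n,cols.min(),cols.max(),rows.min(),rows.max(), np.bincount(np.where(m)[1]+315)[315:])
c=load('t6.png')[1]
for th in(.45,.43,.36,.3,0):
    print(th,proj(c,[[.426,-.1086+.064*np.sin(th),.055+.064*np.cos(th)]]).round(1)[0]-[7*.93,0])
```

```text
top0.png 324 339 317 324 [0 0 0 0 0 0 0 0 0 5 5 6 6 6 6 6 7 7 7 5 5 5 6 5 4 0 0 0 1]
t2.png 336 342 319 324 [0 0 0 0 0 0 0 0 0 0 0 0 0 0 0 0 0 0 0 0 0 3 5 6 4 3 5 3]
t6.png 324 339 318 324 [0 0 0 0 0 0 0 0 0 2 4 4 6 6 6 7 7 6 6 5 5 5 5 5 3]
0.45 [319.69 320.8 ]
0.43 [320.29 320.8 ]
0.36 [322.19 320.8 ]
0.3 [323.99 320.9 ]
0 [332.99 321.1 ]
```

The bat end is within about 0.6 px of its starting position, which puts the toggle near 0.43 rad. I'll hand in the job.

```bash
python3 -c "
from bench import robot
print(robot.close_job())"
```

```text
the job is handed in; nothing more can be done
None
```

I handed in the job at about 41 s on the robot's clock. By my camera measurements the red module is home in the quarantine stand, both spares and the kept module are home in the cage, and the toggle is back on green at about 0.43 rad; the judge returned no verdict.

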